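# Load a test tile into the ratchet tile press

### The job

Load the test tile into the small ratchet tile press. First open the press: lift its plate by the wooden knob, click by click, until the rail just meets the stop collar, and let go so that the plate hangs on its pawl. Then slide the tile along the bed under the plate until it sits flat against the back fence between the side guides, and last press down the pawl's thumb pad and hold it until the plate has sunk onto the tile, then let go; do not force the stop, the pawl or the tile, and leave the other things on the bench where they are.

Things in the scene. Friction and masses are not known exactly. Their poses are not given: they have to be found in the camera images.
- tile_press: Grey tile press fixed on the bench, base 225 mm deep, 110 mm wide. Origin: on the bench, 50 mm in front of the rail's axis; x points to the back of the press (column side, away from its open front), y to its left, z up. Column: x = 60 to 84 mm, 60 mm wide, top 170 mm above the bench. A toothed steel rail slides up and down in front of it at x = 50 mm.
- bed_front (a point): Point on top of the plywood tile bed in front of the plate (press x = -85 mm), 20 mm above the bench. The bed is flat, 70 mm wide, from press x = -120 mm (open front) to a 6 mm high back fence with its face at x = +30 mm. Two side guides 5 mm high, 45 mm apart inside, stand on it from x = -20 to +30 mm and flare open to x = -37 mm.
- back_fence: Aluminium fence across the back of the bed, 50 mm long, 6 mm high. Origin: middle of its front face's foot (press x = +30 mm, 20 mm above the bench).
- tile_seat (a point): Point on the bed's top where the middle of the tile's underside lies when the tile is home against the fence, long side along the press's x, midway between the guides (press x = -6 mm, 20 mm above the bench). The tile's front end then stands out 10 mm in front of the plate.
- press_plate: Moving part: toothed rail, aluminium plate (58 mm along x, 40 mm wide, 24 mm thick with its arm) and knob; about 0.5 kg. Origin: centre of the plate's underside, at press x = -3 mm; 20 mm above the bench when fully down on the empty bed, about 28 mm when on the tile; travel 75 mm. The teeth are 8 mm apart: it is lifted with 5 to 15 N. With the pawl released it sinks by itself, braked to some 60 mm/s.
- press_knob (a point): Centre of the turned wooden knob on top of the rail, 29 mm across and 31 mm high; free all round; the top of the column lies at least 28 mm below this point.
- stop_lug (a point): Middle of the top face of the lug on the left side of the rail; it rises with the plate until it meets the underside of the stop collar.
- stop_collar: Dark steel collar clamped on the left edge of the column, 46 x 26 x 14 mm, with a thumb screw and a thin rubber buffer under it (gives about 0.1 mm per N); it stays put, but its height differs from time to time. Origin: centre of its underside; the lug meets the buffer there.
- pawl: Dark steel bell-crank pawl right of the rail. Origin: its pivot, 90 mm above the bench. Its z axis is upright when the nose is fully in the teeth; pressing the thumb pad tips it about the press's x axis, to 0.32 rad at its end stop; it tips about 0.17 rad at each passing tooth and is clear of the teeth above 0.2 rad. A spring returns it.
- thumb_pad (a point): Centre of the top of the pawl's flat thumb pad, 24 x 26 mm, 115 mm to the right of the rail and 97 mm above the bench. It is pressed down: 2 to 4 N moves it, and it goes down about 27 mm to the end stop.
- test_tile: Fired clay test tile, 72 x 40 x 8 mm, lying flat on the bench, loose, 45 g. Origin: centre of its underside, x along its 72 mm length, z up. Either end may go in first.
- tile_center (a point): Centre of the test tile, 4 mm above its underside.
- glaze_jar: Bystander: jar with a black lid, 58 mm across, 73 mm high; origin under its middle.
- water_cup: Bystander: white enamel cup, 72 mm across, 64 mm high; origin under its middle.
- marker: Bystander: felt pen 135 mm long, 17 mm thick; origin under its middle.
- wood_rib: Bystander: flat wooden rib 66 x 104 x 9 mm; origin under its middle.
- rubber_rib: Bystander: flat kidney-shaped rubber rib 52 x 96 x 9 mm; origin under its middle.
- masking_tape: Bystander: tape roll 104 mm across, 25 mm high; origin under its middle.
- maker_stamp: Bystander: turned wooden stamp standing upright, 27 mm across, 61 mm high; origin under its middle.
There are look-alikes about, which are no part of the job. What is shaped like the test_tile but blue or white is not meant.

How it is judged:
By the outcome, as a careful person would: the job done as asked, in the order asked, and still so for the second after the job is handed in, with the robot touching nothing.
It also fails if it takes over 69 s, if anything falls off the work surface, if the arm or the gripper's body presses on something with over 40 N, if the wrist force passes 120 N, or if a joint passes its speed limit or range.

### The arm

A 6-joint arm with a two-finger parallel gripper is mounted at the origin on a cart in front of the work surface, level with it; the furniture and walls round the work are solid. World frame = base frame: x ahead of the robot, y to its left, z up, the work surface at z = 0. Lengths are in m, angles in degrees, forces in N, time in s.
With the tool pointing down it reaches from about 0.425 to 0.95 m from the base axis. Payload 3.5 kg.
Tool frame: the origin (TCP) lies midway between the tips of the shut fingers; the grasp point (between the pads) lies 19 mm behind it; x points along the fingers, y is the direction in which the jaws open and shut, and the axes are right-handed (so a half turn about x gives the same grasp; the last joint's range is limited). The gripper opens to 85 mm and grips with 20 to 120 N. Pads are 22 mm wide; open, the fingers measure 114 mm over their backs; the gripper's body (76 mm by 85 mm) begins 54 mm behind the grasp point. The pads swing forward as they close: fully open they stand 13 mm farther back than shut.
Start: joints at [-79.297, 16.404, 90.338, -0, 73.258, -8.594], TCP at [0.223, -0.637, 0.231] pointing down, gripper open.
Joint ranges: [-158.93, 158.93], [-51.34, 127.21], [12.03, 142.37], [-87.48, 267.48], [13.55, 161.25], [-162.69, 162.69]. Speed limits (degrees/s): [159.86, 159.86, 180, 180, 180, 180].

### API

Orientations are given as a 3x3 rotation matrix whose columns are the frame's x, y, z axes.
In Python, from cell import bot gives the robot as it stands.
- The arm moves only by the tool send_rows, never from a script. Its arguments are lists of equal length, an entry for each row: "slide": the shift along the tool's x, y, z each as a share of 0.03 m, from -1 to 1, a list of three; "rot": the turn, a rotation vector about the tool's x, y, z each as a share of 4 degrees, from -1 to 1, a list of three; "jaw": the opening, from 0 (shut) to 1 (fully open). In form: {"slide": [[dx, dy, dz], ...], "rot": [[wx, wy, wz], ...], "jaw": [jaw, ...]}. A call has 1 to 5 rows; each row shifts and turns the commanded pose from where the row before left it, along the tool's axes as they then stand; what a row does not reach is not made up. A row lasts 1/12 s, in which the tool goes at most 41.7 mm and 7.16 degrees, less where a joint would pass 70% of its speed; a pose out of reach is approached as far as the arm can. A call with a number of a shift or a turn outside -1 to 1 is refused whole. A call with a gripper value outside its range is refused whole. The fingers move at their own pace and stop on an object; the grip force is fixed at half the most. Time passes only in rows, so rows that do not move let the fingers close. It gives the time, the measured TCP pose, the force and the opening at its end, in the units of the state.
- bot.get_state(): the state, without advancing time (a new reading comes with each control period).
- bot.grab_frame(name): name is "side" or "top"; returns the picture (420x560x3 uint8, blue, green, red); there is no depth.
- bot.camera_model(name): a dict with "mtx" (3x3 intrinsics, pixels), "R" (3x3) and "t" (3): a world point X has camera coordinates R X + t. Camera axes: x right, y down, z forward; pixel columns grow to the right and rows downward; lengths in m; the calibration is good to about 2 mm. A picture is of the moment at which its call begins. camera_model takes no time and is no camera call.
- bot.finish_job(): hands the job in, once; it reports no verdict.
The state is a dict: "time": time; "qpos": joint angles; "dq": joint speeds; "joint_torque": joint torques, N m; "tcp_pos": TCP position; "tool_rot": TCP orientation; "ft_force": force on the tool from outside, world axes, zero at the start; "ft_torque": the same for the moment, N m; "grip_width": opening from 0.0 (shut) to 1.0 (fully open).
Only numpy, scipy, OpenCV 4.12 (cv2) and the standard library are available. Lean on these libraries where they do the work, as an engineer would, in place of code of your own. Each camera call takes 0.05 s, during which the arm holds its last target.

## Working session

There is one attempt and no reset: what is moved stays moved. The work goes in short steps, Python scripts to look and compute and a tool call to move; the robot and the scene stay as the last step left them, time stands still between calls to the robot, and variables do not carry over. Pictures are saved under pics/ and viewed, and the job is handed in when it is done.

Besides the shell and the picture viewer there is one more tool, called after ">>>" by a JSON object that holds its "api" and its "payload". send_rows: Moves the arm, as the interface text tells. Shift numbers are shares of 0.03 m and turn numbers shares of 4 degrees, none past 1 either way. Its arguments: {"type":"object","properties":{"slide":{"type":"array","items":{"type":"array","items":{"type":"number"}}},"rot":{"type":"array","items":{"type":"array","items":{"type":"number"}}},"jaw":{"type":"array","items":{"type":"number"}}},"required":["slide","rot","jaw"]}

```bash
ls; mkdir -p pics; python3 - <<'E'
from cell import bot
import cv2,numpy as np
s=bot.get_state();print({k:np.round(v,3).tolist() for k,v in s.items()})
for n in("side","top"):
    cv2.imwrite(f"pics/{n}0.png",bot.grab_frame(n));m=bot.camera_model(n);print(n,m, -m["R"].T@m["t"])
E
```

```text
pics
{'time': 0.0, 'qpos': [-79.297, 16.456, 90.424, -0.001, 73.258, -8.596], 'dq': [-0.09, -0.048, -0.063, -0.043, -0.056, 0.005], 'joint_torque': [0.0, -40.598, -29.263, -0.0, 0.006, 0.0], 'tcp_pos': [0.223, -0.636, 0.23], 'tool_rot': [[-0.0, 0.33, -0.944], [0.002, -0.944, -0.33], [-1.0, -0.002, -0.0]], 'ft_force': [0.581, 0.173, -0.456], 'ft_torque': [-0.01, -0.046, 0.031], 'grip_width': 0.999}
side {'mtx': array([[476.33756369,   0.        , 277.82770592],
       [  0.        , 476.33756369, 210.1738402 ],
       [  0.        ,   0.        ,   1.        ]]), 'R': array([[-0.98077863, -0.19413594, -0.01960907],
       [-0.06862139,  0.43725132, -0.89671756],
       [ 0.1826592 , -0.87813582, -0.44216863]]), 't': array([0.50298302, 0.16659848, 1.38712244])} [0.25137653 1.24288358 0.77259684]
top {'mtx': array([[484.06239403,   0.        , 275.1534315 ],
       [  0.        , 484.06239403, 208.98044701],
       [  0.        ,   0.        ,   1.        ]]), 'R': array([[ 0.01470132, -0.99988794,  0.00282507],
       [-0.99661305, -0.01488168, -0.08087625],
       [ 0.08090922, -0.00162651, -0.99672015]]), 't': array([-0.05250566,  0.5305696 ,  1.34121531])} [ 0.42102779 -0.04242251  1.37987513]
```

View pics/side0.png

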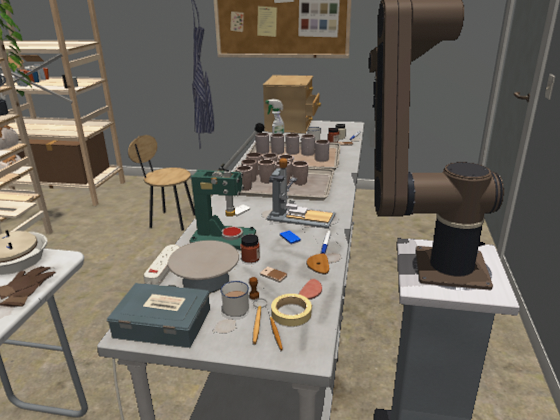

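View pics/top0.png

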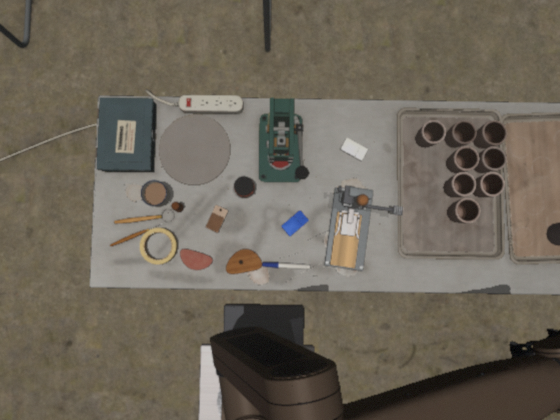

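```bash
python3 - <<'E'
import cv2,numpy as np
t=cv2.imread("pics/top0.png");s=cv2.imread("pics/side0.png")
cv2.imwrite("pics/c1.png",cv2.resize(t[175:280,310:410],None,fx=5.5,fy=5.5,interpolation=cv2.INTER_CUBIC))
a=cv2.resize(t[195:245,190:250],None,fx=6,fy=6,interpolation=cv2.INTER_CUBIC)
b=cv2.resize(s[250:300,245:305],None,fx=6,fy=6,interpolation=cv2.INTER_CUBIC)
cv2.imwrite("pics/c2.png",np.hstack([a,b]))
cv2.imwrite("pics/c3.png",cv2.resize(s[155:235,255:345],None,fx=7,fy=7,interpolation=cv2.INTER_CUBIC))
E
```

```text
(no output)
```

View pics/c1.png

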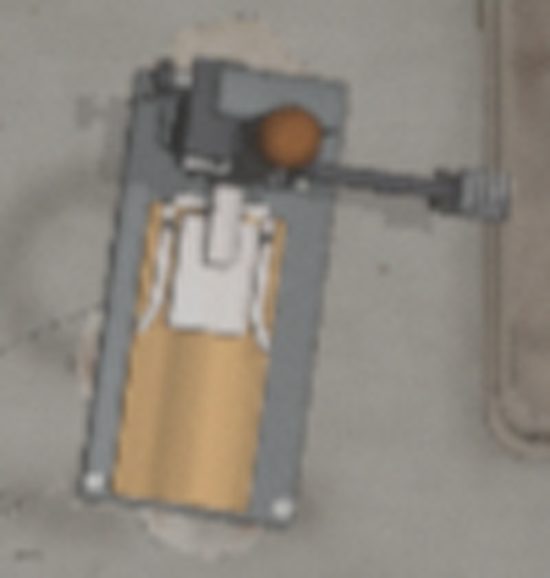

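View pics/c2.png

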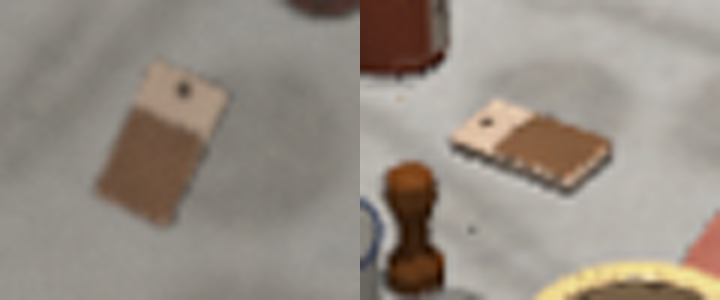

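View pics/c3.png

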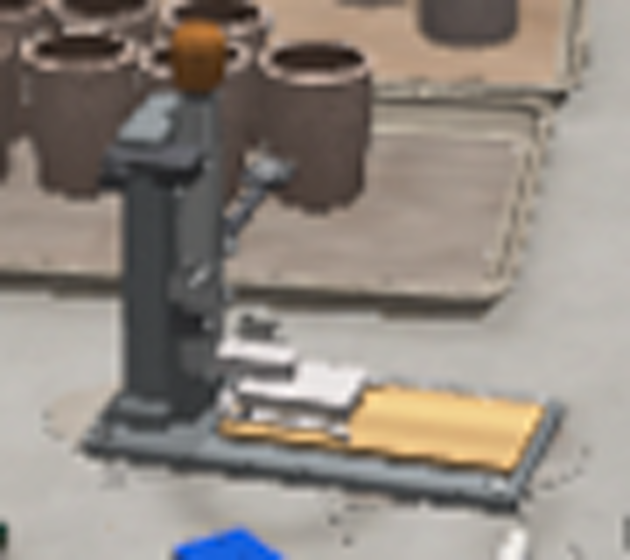

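```bash
cat > h.py <<'E'
import cv2,numpy as np
from cell import bot
def ray(n,uv):
    m=bot.camera_model(n);uv=np.atleast_2d(uv).astype(float)
    d=np.c_[(uv-m["mtx"][:2,2])/m["mtx"][0,0],np.ones(len(uv))]@m["R"]
    return -m["R"].T@m["t"],d
def plane(n,uv,z):
    c,d=ray(n,uv);return c+d*((z-c[2])/d[:,2])[:,None]
def tri(ua,ub):
    c1,d1=ray("top",ua);c2,d2=ray("side",ub);d1=d1[0];d2=d2[0]
    s=np.linalg.lstsq(np.c_[d1,-d2],c2-c1,rcond=None)[0]
    p,q=c1+s[0]*d1,c2+s[1]*d2;return (p+q)/2,np.linalg.norm(p-q)
def proj(n,X):
    m=bot.camera_model(n);X=np.atleast_2d(X);c=X@m["R"].T+m["t"]
    return c[:,:2]/c[:,2:]*m["mtx"][0,0]+m["mtx"][:2,2]
def cen(mask):
    n,l,st,c=cv2.connectedComponentsWithStats(mask.astype(np.uint8));i=1+np.argmax(st[1:,4]);return c[i],st[i],l==i
E
python3 - <<'E'
from h import *
t=cv2.imread("pics/top0.png");s=cv2.imread("pics/side0.png")
def hsv(im):return cv2.cvtColor(im,cv2.COLOR_BGR2HSV)
# bed
H=hsv(t).astype(int)
def box(m,x0,y0,x1,y1):
    o=np.zeros_like(m);o[y0:y1,x0:x1]=m[y0:y1,x0:x1];return o
m=box((H[...,0]>10)&(H[...,0]<28)&(H[...,1]>85),325,200,375,275)
c,st,mm=cen(m);print("bed",c,st)
ys,xs=np.nonzero(mm)
L=[];R=[]
for y in range(238,262):
    r=xs[ys==y]; L.append((r.min()-.0,y));R.append((r.max()+.0,y))
for nme,P in(("L",L),("R",R)):
    W=plane("top",P,.02)[:,:2];vx,vy,x0,y0=cv2.fitLine(W.astype(np.float32),cv2.DIST_HUBER,0,.001,.001).ravel()
    print(nme,np.degrees(np.arctan2(vy,vx)),x0,y0)
cnt=max(cv2.findContours(mm.astype(np.uint8),0,1)[0],key=cv2.contourArea)
r=cv2.minAreaRect(cnt);print(r);print(plane("top",cv2.boxPoints(r),.02).round(4))
# knob
m=box((H[...,0]<18)&(H[...,1]>120),350,188,375,212);ck,stk,_=cen(m);print("knob top",ck,stk)
Hs=hsv(s).astype(int)
m=box((Hs[...,0]<18)&(Hs[...,1]>150),275,155,292,172);cs,sts,_=cen(m);print("knob side",cs,sts)
print(tri(ck,cs))
# tile
g=t[195:245,190:250].astype(int)
m=box((H[...,0]<20)&(H[...,1]>45),203,200,232,236)
c,st,mm=cen(m);print("tile",c,st)
cnt=max(cv2.findContours(mm.astype(np.uint8),0,1)[0],key=cv2.contourArea)
r=cv2.minAreaRect(cnt);print(r);B=plane("top",cv2.boxPoints(r),.008);print(B.round(4),B.mean(0),[np.linalg.norm(B[i]-B[i-1]) for i in range(4)])
E
```

```text
bed [344.08594816 250.51296044] [331 232  27  36 733]
L -7.8418703 0.41999403 -0.20689681
R -7.038923 0.42095327 -0.27217117
((344.20770263671875, 249.33848571777344), (24.0627384185791, 33.117271423339844), 7.125016689300537)
[[ 0.3787 -0.2007  0.02  ]
 [ 0.4707 -0.2118  0.02  ]
 [ 0.4633 -0.2789  0.02  ]
 [ 0.3714 -0.2675  0.02  ]]
knob top [362.33333333 199.52      ] [358 195  10  10  75]
knob side [282.78125  162.359375] [279 158   8  10  64]
(array([ 0.54290923, -0.25759255,  0.20043255]), np.float64(0.0006011546862866865))
tile [216.44350282 218.49717514] [206 205  22  28 354]
((216.40370178222656, 218.4546661376953), (14.104527473449707, 25.388147354125977), 25.20112419128418)
[[0.4784 0.1544 0.008 ]
 [0.5442 0.1254 0.008 ]
 [0.5276 0.0888 0.008 ]
 [0.4619 0.1179 0.008 ]] [0.50299647 0.12163204 0.008     ] [np.float64(0.04009925506542314), np.float64(0.07191450823562275), np.float64(0.04025672630585956), np.float64(0.07184642895695818)]
```

>>> {"api": "send_rows", "payload": {"slide": [[-0.5,0,0],[-0.5,0,0],[0,0,0],[0,0,0],[0,0,0]], "rot": [[1,0,0],[1,0,0],[1,0,0],[1,0,0],[1,0,0]], "jaw": [1,1,1,1,1]}}

```text
time: 0.52
tcp_pos: [0.2231, -0.6369, 0.2611]
tool_rot: [[-0.0, -0.016, -1.0], [0.0, -1.0, 0.016], [-1.0, -0.0, 0.0]]
ft_force: [0.3, -0.1, -0.6]
grip_width: 1.0
```

>>> {"api": "send_rows", "payload": {"slide": [[0,0,0],[0,0,0],[0,0,0]], "rot": [[1,0,0],[0.75,0,0],[0,0,0]], "jaw": [1,1,1]}}

```text
time: 0.77
tcp_pos: [0.223, -0.6367, 0.2605]
tool_rot: [[-0.0, -0.135, -0.991], [0.001, -0.991, 0.135], [-1.0, -0.001, 0.0]]
ft_force: [-0.1, -0.3, 0.2]
grip_width: 0.999
```

```bash
cat >> h.py <<'E'
def go(T):
    s=bot.get_state();d=s["tool_rot"].T if hasattr(s["tool_rot"],'T') else np.array(s["tool_rot"]).T
    v=d@(np.array(T)-np.array(s["tcp_pos"]));print("t",round(float(s["time"]),2),"tool shares",(v/.03).round(2),"tcp",np.round(s["tcp_pos"],4),"F",np.round(s["ft_force"],1),"w",round(float(s["grip_width"]),2),"yaw",np.degrees(np.arctan2(*np.array(s["tool_rot"])[[1,0],1])).round(2), "tilt",np.round(np.array(s["tool_rot"])[:2,0],3))
E
python3 -c "
from h import *
go([.543,-.2576,.26])"
```

```text
t 0.77 tool shares [  0.03 -13.96  -8.86] tcp [ 0.223  -0.6367  0.2605] F [-0.1 -0.3  0.2] w 1.0 yaw -97.75 tilt [-0.     0.001]
```

>>> {"api": "send_rows", "payload": {"slide": [[0,-1,-0.63],[0,-1,-0.63],[0,-1,-0.63],[0,-1,-0.63],[0,-1,-0.63]], "rot": [[0,0,0],[0,0,0],[0,0,0],[0,0,0],[0,0,0]], "jaw": [1,1,1,1,1]}}

```text
time: 1.18
tcp_pos: [0.3375, -0.4996, 0.2609]
tool_rot: [[-0.0, -0.133, -0.991], [0.001, -0.991, 0.133], [-1.0, -0.001, 0.0]]
ft_force: [0.9, -0.7, -0.3]
grip_width: 1.006
```

>>> {"api": "send_rows", "payload": {"slide": [[0,-1,-0.63],[0,-1,-0.63],[0,-1,-0.63],[0,-1,-0.63],[0,-1,-0.63]], "rot": [[0,0,0],[0,0,0],[0,0,0],[0,0,0],[0,0,0]], "jaw": [1,1,1,1,1]}}

```text
time: 1.6
tcp_pos: [0.4513, -0.3635, 0.2611]
tool_rot: [[-0.0, -0.133, -0.991], [0.0, -0.991, 0.133], [-1.0, -0.0, 0.0]]
ft_force: [0.5, 0.1, 0.5]
grip_width: 1.0
```

>>> {"api": "send_rows", "payload": {"slide": [[0,-1,-0.63],[0,-1,-0.63],[0,-1,-0.63],[0,-0.8,-0.5],[0,0,0]], "rot": [[0,0,0],[0,0,0],[0,0,0],[0,0,0],[0,0,0]], "jaw": [1,1,1,1,1]}}

```text
time: 2.02
tcp_pos: [0.5392, -0.2576, 0.261]
tool_rot: [[0.001, -0.127, -0.992], [0.002, -0.992, 0.127], [-1.0, -0.002, -0.0]]
ft_force: [-0.6, -0.3, 0.6]
grip_width: 0.999
```

```bash
python3 - <<'E'
from h import *
go([.543,-.2576,.187])
t=bot.grab_frame("top");s=bot.grab_frame("side")
cv2.imwrite("pics/p1.png",np.hstack([cv2.resize(t[150:280,310:410],(400,520)),cv2.resize(s[120:240,240:340],(400,480))[:520] if 0 else cv2.resize(s[115:245,240:340],(400,520))]))
E
```

```text
t 2.02 tool shares [ 2.47 -0.01 -0.12] tcp [ 0.5392 -0.2576  0.261 ] F [-0.6 -0.3  0.6] w 1.0 yaw -97.32 tilt [0.001 0.002]
```

View pics/p1.png

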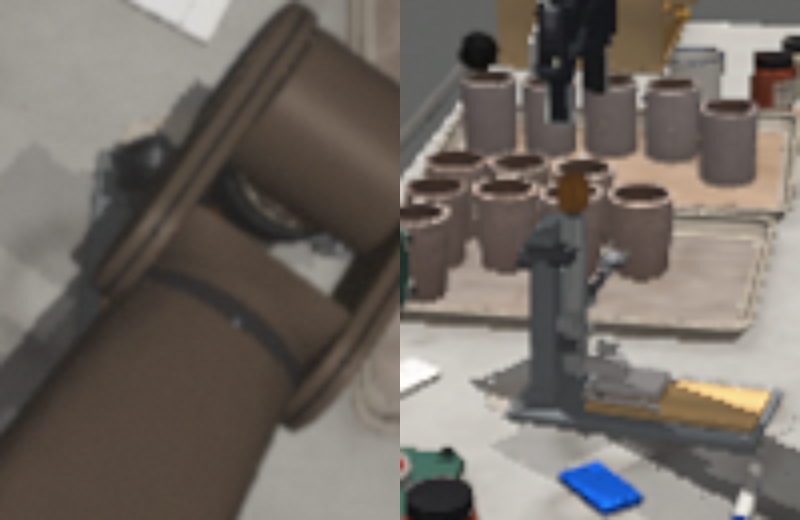

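>>> {"api": "send_rows", "payload": {"slide": [[0.7,0,-0.12],[0.7,0,0],[0.6,0,0],[0.47,0,0],[0,0,0]], "rot": [[0,0,0],[0,0,0],[0,0,0],[0,0,0],[0,0,0]], "jaw": [1,1,1,1,1]}}

```text
time: 2.53
tcp_pos: [0.5376, -0.2623, 0.1829]
tool_rot: [[-0.007, -0.135, -0.991], [0.004, -0.991, 0.135], [-1.0, -0.003, 0.007]]
ft_force: [0.5, -0.1, -1.1]
grip_width: 0.998
```

```bash
python3 - <<'E'
from h import *
go([.543,-.2576,.187])
s=bot.grab_frame("side")
cv2.imwrite("pics/p2.png",cv2.resize(s[115:245,230:350],(720,780))[:600])
E
```

```text
t 2.53 tool shares [-0.14 -0.18 -0.16] tcp [ 0.5376 -0.2623  0.1829] F [ 0.5 -0.1 -1.1] w 1.0 yaw -97.78 tilt [-0.007  0.004]
```

View pics/p2.png

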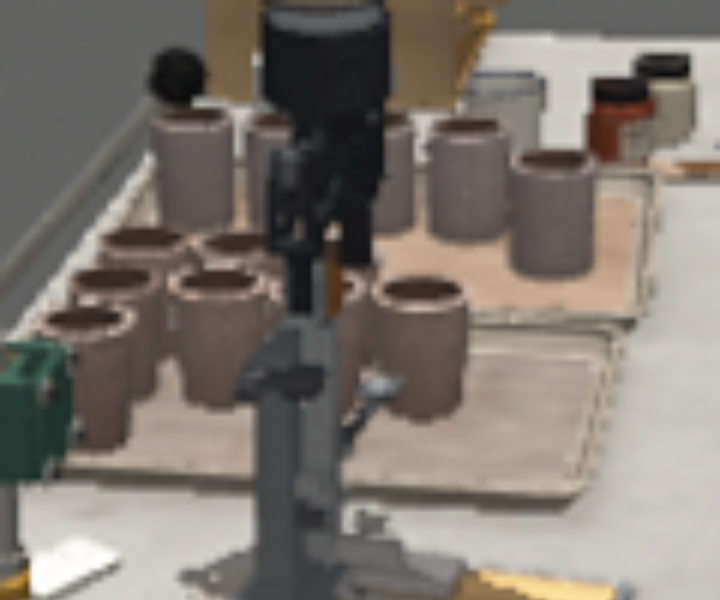

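>>> {"api": "send_rows", "payload": {"slide": [[-0.14,-0.18,0],[0,0,0],[0,0,0]], "rot": [[0,0,0],[0,0,0],[0,0,0]], "jaw": [1,1,1]}}

```text
time: 2.83
tcp_pos: [0.542, -0.2575, 0.1938]
tool_rot: [[0.003, -0.134, -0.991], [-0.002, -0.991, 0.134], [-1.0, 0.002, -0.003]]
ft_force: [-0.1, 0.4, 1.1]
grip_width: 1.003
```

```bash
python3 - <<'E'
from h import *
go([.543,-.2576,.187])
s=bot.get_state();T=np.array(s["tcp_pos"]);R=np.array(s["tool_rot"])
print(proj("side",[T-R[:,1]*.05+[0,0,.02],[.5429,-.2576,.2]]), (proj("side",[T-R[:,1]*.05+[0,0,.02],[.5429,-.2576,.2]])-[230,115])*6)
E
```

```text
t 2.83 tool shares [ 0.23 -0.   -0.03] tcp [ 0.542  -0.2575  0.1938] F [-0.1  0.4  1.1] w 1.0 yaw -97.69 tilt [ 0.003 -0.002]
[[278.12141951 163.73371349]
 [282.69821789 162.47282828]] [[288.72851706 292.40228092]
 [316.18930734 284.8369697 ]]
```

>>> {"api": "send_rows", "payload": {"slide": [[0.12,0,0],[0,0,0],[0,0,0],[0,0,0],[0,0,0]], "rot": [[0,0,0],[0,0,0],[0,0,0],[0,0,0],[0,0,0]], "jaw": [0.6,0.5,0,0,0]}}

```text
time: 3.25
tcp_pos: [0.5414, -0.2552, 0.188]
tool_rot: [[0.0, -0.135, -0.991], [0.005, -0.991, 0.135], [-1.0, -0.005, 0.0]]
ft_force: [-1.9, -0.2, 5.2]
grip_width: 0.309
```

>>> {"api": "send_rows", "payload": {"slide": [[0,0,0],[0,0,0],[0,0,0],[0,0,0],[0,0,0]], "rot": [[0,0,0],[0,0,0],[0,0,0],[0,0,0],[0,0,0]], "jaw": [0,0,0,0,0]}}

```text
time: 3.67
tcp_pos: [0.5414, -0.2554, 0.1882]
tool_rot: [[-0.0, -0.134, -0.991], [0.003, -0.991, 0.134], [-1.0, -0.003, 0.0]]
ft_force: [-0.5, 5.2, 3.5]
grip_width: 0.308
```

```bash
python3 - <<'E'
from h import *
go([.543,-.2576,.187])
s=bot.grab_frame("side")
cv2.imwrite("pics/p3.png",cv2.resize(s[115:245,230:350],(720,780))[:600])
E
```

```text
t 3.67 tool shares [ 0.04  0.07 -0.06] tcp [ 0.5414 -0.2554  0.1882] F [-0.5  5.2  3.5] w 0.31 yaw -97.7 tilt [-0.     0.003]
```

View pics/p3.png

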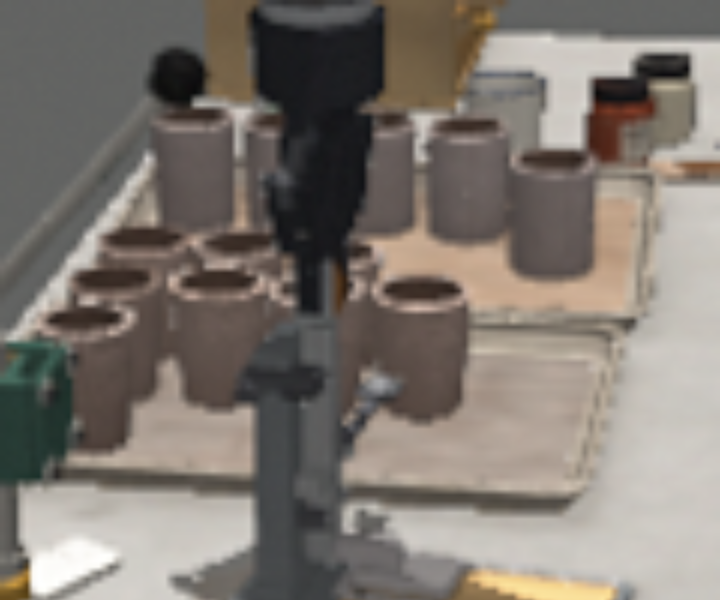

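```bash
python3 - <<'E'
from h import *
a=np.radians(-7.7);ex=np.array([np.cos(a),np.sin(a),0]);ey=np.array([-np.sin(a),np.cos(a),0]);O=np.array([.5429,-.2576,0])-.05*ex
for nm,uv in(("lugtop",(282,197.5)),("lugtop2",(282,199)),("collar bot R",(281.7,181.7)),("collar bot",(276,181.7))):
  for Y in(.015,.022,.03,.04):
    c,d=ray("side",[uv]);s=((O-c)@ey+Y)/(d[0]@ey);P=c+s*d[0];print(nm,Y,((P-O)@ex).round(4),P[2].round(4))
s=bot.grab_frame("side")
cv2.imwrite("pics/p4.png",cv2.resize(s[160:220,260:320],(600,600),interpolation=cv2.INTER_CUBIC))
E
```

```text
lugtop 0.015 0.0496 0.0752
lugtop 0.022 0.0472 0.0786
lugtop 0.03 0.0445 0.0825
lugtop 0.04 0.041 0.0874
lugtop2 0.015 0.0497 0.0694
lugtop2 0.022 0.0473 0.0729
lugtop2 0.03 0.0445 0.0768
lugtop2 0.04 0.0411 0.0817
collar bot R 0.015 0.0497 0.1351
collar bot R 0.022 0.0473 0.1382
collar bot R 0.03 0.0445 0.1418
collar bot R 0.04 0.0411 0.1462
collar bot 0.015 0.0705 0.1326
collar bot 0.022 0.068 0.1358
collar bot 0.03 0.0652 0.1393
collar bot 0.04 0.0616 0.1438
```

View pics/p4.png

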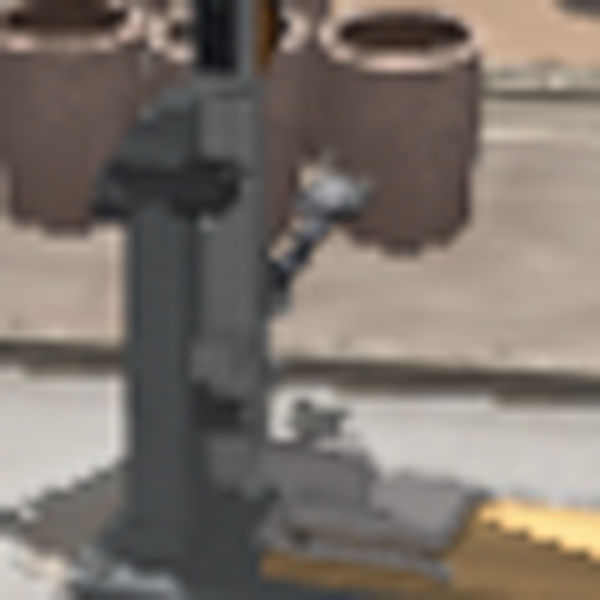

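>>> {"api": "send_rows", "payload": {"slide": [[-0.13,0,0],[-0.13,0,0],[-0.13,0,0],[-0.13,0,0],[-0.13,0,0]], "rot": [[0,0,0],[0,0,0],[0,0,0],[0,0,0],[0,0,0]], "jaw": [0,0,0,0,0]}}

```text
time: 4.18
tcp_pos: [0.5412, -0.2553, 0.2028]
tool_rot: [[-0.0, -0.134, -0.991], [0.004, -0.991, 0.134], [-1.0, -0.004, 0.001]]
ft_force: [7.7, 1.7, -13.8]
grip_width: 0.309
```

>>> {"api": "send_rows", "payload": {"slide": [[-0.13,0,0],[-0.13,0,0],[-0.13,0,0],[-0.13,0,0],[-0.13,0,0]], "rot": [[0,0,0],[0,0,0],[0,0,0],[0,0,0],[0,0,0]], "jaw": [0,0,0,0,0]}}

```text
time: 4.6
tcp_pos: [0.5413, -0.2553, 0.2225]
tool_rot: [[-0.001, -0.134, -0.991], [0.004, -0.991, 0.134], [-1.0, -0.004, 0.001]]
ft_force: [8.7, 4.7, -22.5]
grip_width: 0.309
```

```bash
python3 - <<'E'
from h import *
go([.543,-.2576,.187+.058])
s=bot.grab_frame("side")
cv2.imwrite("pics/p5.png",cv2.resize(s[150:220,260:330],(600,600),interpolation=cv2.INTER_CUBIC))
E
```

```text
t 4.6 tool shares [-0.75  0.07 -0.07] tcp [ 0.5413 -0.2553  0.2225] F [  8.7   4.7 -22.5] w 0.31 yaw -97.71 tilt [-0.001  0.004]
```

View pics/p5.png

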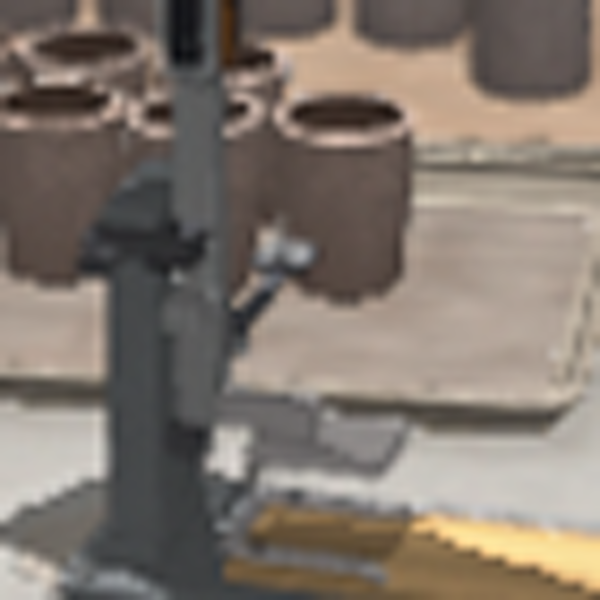

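>>> {"api": "send_rows", "payload": {"slide": [[-0.1,0,0],[0,0,0],[0,0,0]], "rot": [[0,0,0],[0,0,0],[0,0,0]], "jaw": [0,0,0]}}

```text
time: 4.9
tcp_pos: [0.5413, -0.2553, 0.2261]
tool_rot: [[-0.001, -0.134, -0.991], [0.004, -0.991, 0.134], [-1.0, -0.004, 0.001]]
ft_force: [6.2, 2.3, -9.9]
grip_width: 0.309
```

>>> {"api": "send_rows", "payload": {"slide": [[-0.1,0,0],[-0.1,0,0],[0,0,0]], "rot": [[0,0,0],[0,0,0],[0,0,0]], "jaw": [0,0,0]}}

```text
time: 5.15
tcp_pos: [0.5413, -0.2553, 0.2322]
tool_rot: [[-0.001, -0.134, -0.991], [0.004, -0.991, 0.134], [-1.0, -0.004, 0.001]]
ft_force: [5.4, 2.7, -8.7]
grip_width: 0.306
```

```bash
python3 - <<'E'
from h import *
go([.543,-.2576,.187+.058])
s=bot.grab_frame("side")
cv2.imwrite("pics/p6.png",cv2.resize(s[150:220,260:330],(600,600),interpolation=cv2.INTER_CUBIC))
E
```

```text
t 5.15 tool shares [-0.43  0.07 -0.07] tcp [ 0.5413 -0.2553  0.2322] F [ 5.4  2.7 -8.7] w 0.31 yaw -97.7 tilt [-0.001  0.004]
```

View pics/p6.png

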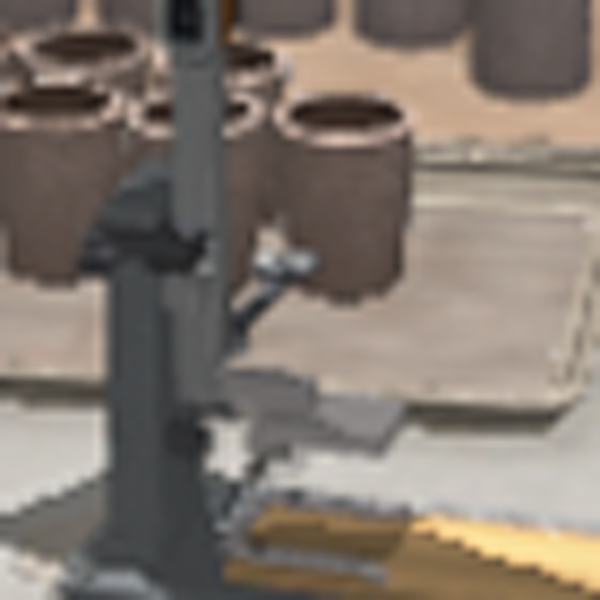

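>>> {"api": "send_rows", "payload": {"slide": [[-0.08,0,0],[0,0,0]], "rot": [[0,0,0],[0,0,0]], "jaw": [0,0]}}

```text
time: 5.37
tcp_pos: [0.5413, -0.2553, 0.2343]
tool_rot: [[-0.001, -0.134, -0.991], [0.004, -0.991, 0.134], [-1.0, -0.004, 0.001]]
ft_force: [5.4, 2.5, -10.7]
grip_width: 0.307
```

>>> {"api": "send_rows", "payload": {"slide": [[-0.08,0,0],[0,0,0]], "rot": [[0,0,0],[0,0,0]], "jaw": [0,0]}}

```text
time: 5.53
tcp_pos: [0.5413, -0.2553, 0.2372]
tool_rot: [[-0.001, -0.134, -0.991], [0.004, -0.991, 0.134], [-1.0, -0.004, 0.002]]
ft_force: [3.4, 3.8, -7.6]
grip_width: 0.307
```

```bash
python3 - <<'E'
from h import *
go([.543,-.2576,.187+.058])
s=bot.grab_frame("side")
cv2.imwrite("pics/p7.png",cv2.resize(s[150:220,260:330],(600,600),interpolation=cv2.INTER_CUBIC))
E
```

```text
t 5.53 tool shares [-0.26  0.07 -0.07] tcp [ 0.5413 -0.2553  0.2372] F [ 3.4  3.8 -7.6] w 0.31 yaw -97.7 tilt [-0.001  0.004]
```

View pics/p7.png

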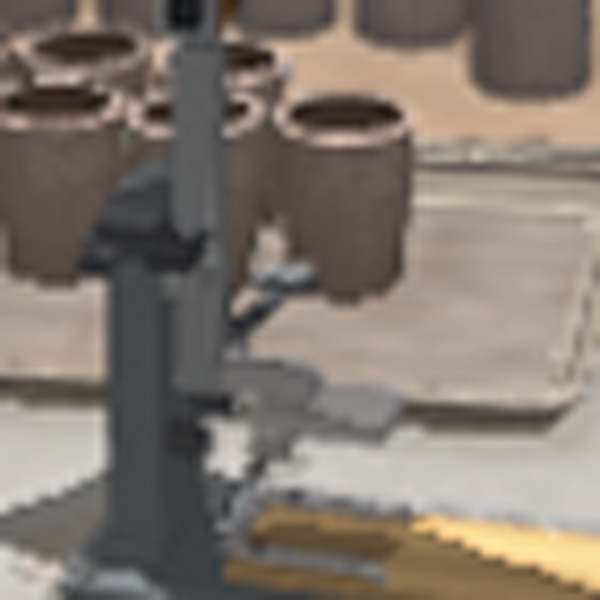

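>>> {"api": "send_rows", "payload": {"slide": [[-0.05,0,0],[0,0,0]], "rot": [[0,0,0],[0,0,0]], "jaw": [0,0]}}

```text
time: 5.75
tcp_pos: [0.5413, -0.2553, 0.2387]
tool_rot: [[-0.001, -0.134, -0.991], [0.004, -0.991, 0.134], [-1.0, -0.004, 0.001]]
ft_force: [5.2, 1.9, -9.4]
grip_width: 0.306
```

>>> {"api": "send_rows", "payload": {"slide": [[-0.05,0,0],[0,0,0]], "rot": [[0,0,0],[0,0,0]], "jaw": [0,0]}}

```text
time: 5.92
tcp_pos: [0.5413, -0.2553, 0.2399]
tool_rot: [[-0.001, -0.134, -0.991], [0.004, -0.991, 0.134], [-1.0, -0.004, 0.001]]
ft_force: [6.4, 2.9, -10.5]
grip_width: 0.31
```

>>> {"api": "send_rows", "payload": {"slide": [[-0.05,0,0],[0,0,0]], "rot": [[0,0,0],[0,0,0]], "jaw": [0,0]}}

```text
time: 6.08
tcp_pos: [0.5413, -0.2553, 0.241]
tool_rot: [[-0.001, -0.134, -0.991], [0.004, -0.991, 0.134], [-1.0, -0.004, 0.002]]
ft_force: [5.3, 2.7, -10.8]
grip_width: 0.304
```

>>> {"api": "send_rows", "payload": {"slide": [[-0.05,0,0],[0,0,0]], "rot": [[0,0,0],[0,0,0]], "jaw": [0,0]}}

```text
time: 6.25
tcp_pos: [0.5413, -0.2552, 0.241]
tool_rot: [[-0.001, -0.134, -0.991], [0.005, -0.991, 0.134], [-1.0, -0.005, 0.002]]
ft_force: [8.1, 1.6, -14.4]
grip_width: 0.313
```

```bash
python3 - <<'E'
from h import *
go([.543,-.2576,.187+.058])
s=bot.grab_frame("side")
cv2.imwrite("pics/p8.png",cv2.resize(s[150:220,260:330],(600,600),interpolation=cv2.INTER_CUBIC))
E
```

```text
t 6.25 tool shares [-0.13  0.07 -0.07] tcp [ 0.5413 -0.2552  0.241 ] F [  8.1   1.6 -14.4] w 0.31 yaw -97.71 tilt [-0.001  0.005]
```

View pics/p8.png

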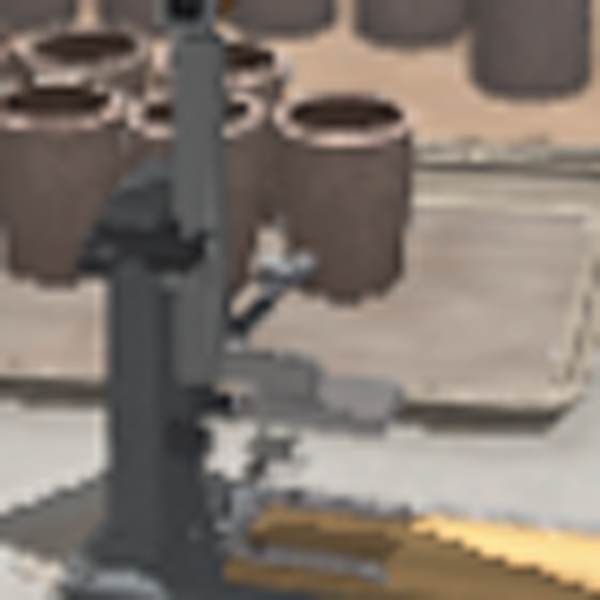

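>>> {"api": "send_rows", "payload": {"slide": [[-0.03,0,0],[0,0,0],[0,0,0]], "rot": [[0,0,0],[0,0,0],[0,0,0]], "jaw": [0,0,0]}}

```text
time: 6.55
tcp_pos: [0.5413, -0.2552, 0.2411]
tool_rot: [[-0.001, -0.134, -0.991], [0.005, -0.991, 0.134], [-1.0, -0.005, 0.002]]
ft_force: [8.5, 0.5, -16.8]
grip_width: 0.305
```

>>> {"api": "send_rows", "payload": {"slide": [[-0.05,0,0],[0,0,0],[0,0,0]], "rot": [[0,0,0],[0,0,0],[0,0,0]], "jaw": [0,0,0]}}

```text
time: 6.8
tcp_pos: [0.5412, -0.2553, 0.2411]
tool_rot: [[-0.002, -0.134, -0.991], [0.005, -0.991, 0.134], [-1.0, -0.005, 0.003]]
ft_force: [11.6, -0.4, -20.8]
grip_width: 0.312
```

```bash
python3 - <<'E'
from h import *
go([.543,-.2576,.187+.058])
s=bot.grab_frame("side")
cv2.imwrite("pics/p9.png",cv2.resize(s[165:200,265:300],(700,700)[:2],interpolation=cv2.INTER_CUBIC)[:600])
E
```

```text
t 6.8 tool shares [-0.13  0.07 -0.07] tcp [ 0.5412 -0.2553  0.2411] F [ 11.6  -0.4 -20.8] w 0.31 yaw -97.72 tilt [-0.002  0.005]
```

View pics/p9.png

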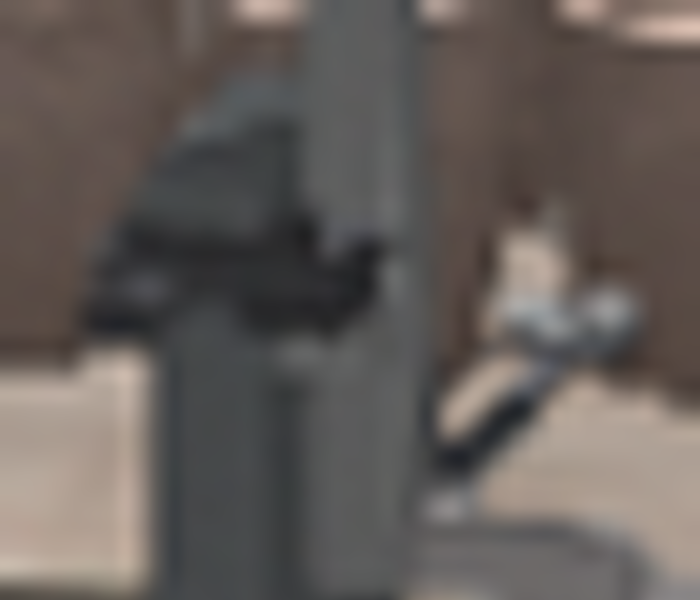

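>>> {"api": "send_rows", "payload": {"slide": [[0.1,0,0],[0.1,0,0],[0.1,0,0],[0,0,0],[0,0,0]], "rot": [[0,0,0],[0,0,0],[0,0,0],[0,0,0],[0,0,0]], "jaw": [0,0,0,0,0]}}

```text
time: 7.27
tcp_pos: [0.5413, -0.2553, 0.2374]
tool_rot: [[-0.001, -0.134, -0.991], [0.004, -0.991, 0.134], [-1.0, -0.004, 0.001]]
ft_force: [4.3, 3.4, -6.6]
grip_width: 0.31
```

>>> {"api": "send_rows", "payload": {"slide": [[0.1,0,0],[0.05,0,0],[0,0,0],[0,0,0]], "rot": [[0,0,0],[0,0,0],[0,0,0],[0,0,0]], "jaw": [0,0,0,0]}}

```text
time: 7.6
tcp_pos: [0.5414, -0.2554, 0.2362]
tool_rot: [[-0.0, -0.134, -0.991], [0.003, -0.991, 0.134], [-1.0, -0.003, 0.0]]
ft_force: [-0.4, 6.2, 2.7]
grip_width: 0.307
```

>>> {"api": "send_rows", "payload": {"slide": [[0,0,0],[0,0,0],[0,0,0],[0,0,0],[-0.3,0,0]], "rot": [[0,0,0],[0,0,0],[0,0,0],[0,0,0],[0,0,0]], "jaw": [0.5,1,1,1,1]}}

```text
time: 8.02
tcp_pos: [0.5402, -0.2567, 0.2426]
tool_rot: [[-0.004, -0.134, -0.991], [0.002, -0.991, 0.134], [-1.0, -0.001, 0.004]]
ft_force: [0.2, 0.4, -1.3]
grip_width: 0.984
```

>>> {"api": "send_rows", "payload": {"slide": [[-0.7,0,0],[-0.8,0,0],[-0.5,0,0],[0,0,0]], "rot": [[0,0,0],[0,0,0],[0,0,0],[0,0,0]], "jaw": [1,1,1,1]}}

```text
time: 8.35
tcp_pos: [0.5428, -0.2582, 0.3104]
tool_rot: [[0.007, -0.134, -0.991], [-0.006, -0.991, 0.134], [-1.0, 0.005, -0.008]]
ft_force: [0.4, -0.0, 0.5]
grip_width: 1.003
```

```bash
python3 - <<'E'
from h import *
go([.503,.1216,.20])
s=bot.grab_frame("side");t=bot.grab_frame("top")
cv2.imwrite("pics/q1s.png",s);cv2.imwrite("pics/q1t.png",t)
cv2.imwrite("pics/q1.png",cv2.resize(s[120:220,240:340],(600,600),interpolation=cv2.INTER_CUBIC))
E
```

```text
t 8.35 tool shares [  3.6  -12.39   3.04] tcp [ 0.5428 -0.2582  0.3104] F [ 0.4 -0.   0.5] w 1.0 yaw -97.71 tilt [ 0.007 -0.006]
```

View pics/q1.png

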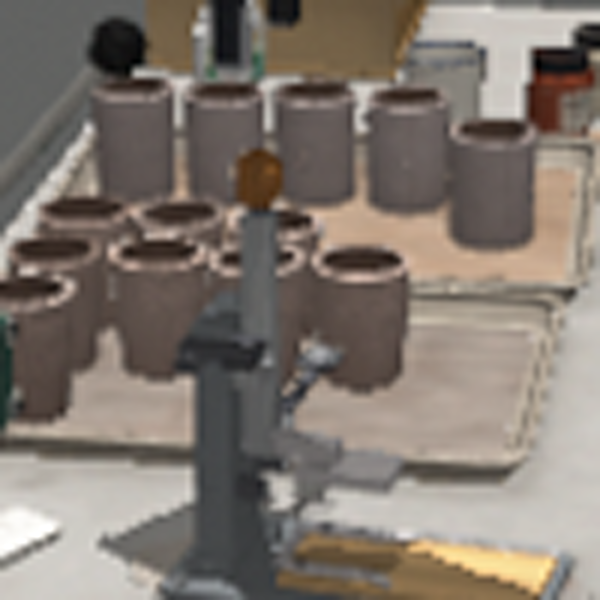

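>>> {"api": "send_rows", "payload": {"slide": [[0,0,0.6],[0,0,0.6],[0,0,0.6],[0,0,0.6],[0,0,0]], "rot": [[1,0,0],[1,0,0],[1,0,0],[1,0,0],[0,0,0]], "jaw": [1,1,1,1,1]}}

```text
time: 8.87
tcp_pos: [0.469, -0.2387, 0.3024]
tool_rot: [[-0.004, -0.404, -0.915], [0.002, -0.915, 0.404], [-1.0, -0.001, 0.004]]
ft_force: [0.8, -0.4, -0.4]
grip_width: 1.0
```

```bash
python3 -c "
from h import *
go([.483,.1305,.20])"
```

```text
t 8.87 tool shares [  3.44 -11.44   4.53] tcp [ 0.469  -0.2387  0.3024] F [ 0.8 -0.4 -0.4] w 1.0 yaw -113.83 tilt [-0.004  0.002]
```

>>> {"api": "send_rows", "payload": {"slide": [[0,-1,0.39],[0,-1,0.39],[0,-1,0.39],[0,-1,0.39],[0,-1,0.39]], "rot": [[0,0,0],[0,0,0],[0,0,0],[0,0,0],[0,0,0]], "jaw": [1,1,1,1,1]}}

```text
time: 9.28
tcp_pos: [0.4781, -0.0776, 0.3031]
tool_rot: [[-0.002, -0.401, -0.916], [0.001, -0.916, 0.401], [-1.0, -0.0, 0.002]]
ft_force: [1.6, 0.1, 1.0]
grip_width: 0.996
```

>>> {"api": "send_rows", "payload": {"slide": [[0,-1,0.39],[0,-1,0.39],[0,-1,0.39],[0,-1,0.39],[0,-1,0.39]], "rot": [[0,0,0],[0,0,0],[0,0,0],[0,0,0],[0,0,0]], "jaw": [1,1,1,1,1]}}

```text
time: 9.7
tcp_pos: [0.4848, 0.0836, 0.3032]
tool_rot: [[-0.002, -0.401, -0.916], [0.0, -0.916, 0.401], [-1.0, 0.001, 0.002]]
ft_force: [-0.1, 0.8, -0.4]
grip_width: 0.997
```

>>> {"api": "send_rows", "payload": {"slide": [[0.7,-0.8,0.4],[0.9,-0.6,0.2],[0.9,0,0],[0.5,0,0],[0,0,0]], "rot": [[0,0,0],[0,0,0],[0,0,0],[0,0,0],[0,0,0]], "jaw": [1,1,1,1,1]}}

```text
time: 10.12
tcp_pos: [0.4823, 0.128, 0.2085]
tool_rot: [[-0.011, -0.4, -0.917], [-0.001, -0.917, 0.4], [-1.0, 0.005, 0.01]]
ft_force: [-0.2, 0.9, 0.3]
grip_width: 0.996
```

```bash
python3 - <<'E'
from h import *
go([.4829,.1305,.06])
s=bot.grab_frame("side")
cv2.imwrite("pics/r1.png",cv2.resize(s[180:310,210:340],(600,600),interpolation=cv2.INTER_CUBIC))
E
```

```text
t 10.12 tool shares [ 4.95 -0.11 -0.03] tcp [0.4823 0.128  0.2085] F [-0.2  0.9  0.3] w 1.0 yaw -113.57 tilt [-0.011 -0.001]
```

View pics/r1.png

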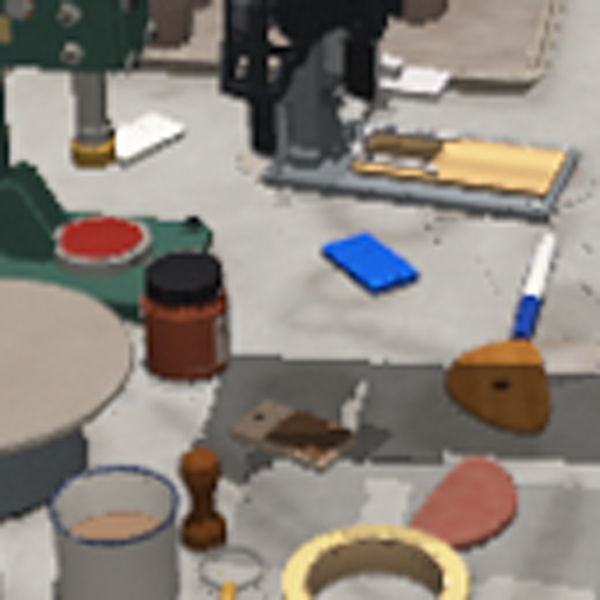

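```bash
python3 - <<'E'
from h import *
print(plane("top",(178,206),.06),plane("top",(244,187),.07))
E
```

```text
[[0.5323801  0.22127332 0.06      ]] [[0.58616524 0.0411901  0.07      ]]
```

>>> {"api": "send_rows", "payload": {"slide": [[0.9,-0.1,0],[0.9,0,0],[0.9,0,0],[0.9,0,0],[0.8,0,0]], "rot": [[0,0,0],[0,0,0],[0,0,0],[0,0,0],[0,0,0]], "jaw": [0.7,0.7,0.7,0.7,0.7]}}

```text
time: 10.58
tcp_pos: [0.4878, 0.1301, 0.0825]
tool_rot: [[0.002, -0.402, -0.916], [0.0, -0.916, 0.402], [-1.0, -0.001, -0.002]]
ft_force: [-0.3, 0.3, 0.1]
grip_width: 0.702
```

>>> {"api": "send_rows", "payload": {"slide": [[0,0,0],[0,0,0]], "rot": [[0,0,0],[0,0,0]], "jaw": [0.7,0.7]}}

```text
time: 10.75
tcp_pos: [0.4868, 0.1301, 0.0826]
tool_rot: [[-0.001, -0.402, -0.916], [-0.0, -0.916, 0.402], [-1.0, 0.001, 0.001]]
ft_force: [1.0, 0.4, 1.0]
grip_width: 0.697
```

```bash
python3 - <<'E'
from h import *
go([.4829,.1305,.003])
s=bot.grab_frame("side")
cv2.imwrite("pics/r2.png",cv2.resize(s[220:310,230:320],(600,600),interpolation=cv2.INTER_CUBIC))
E
```

```text
t 10.75 tool shares [2.65 0.04 0.12] tcp [0.4868 0.1301 0.0826] F [1.  0.4 1. ] w 0.7 yaw -113.71 tilt [-0.001 -0.   ]
```

View pics/r2.png

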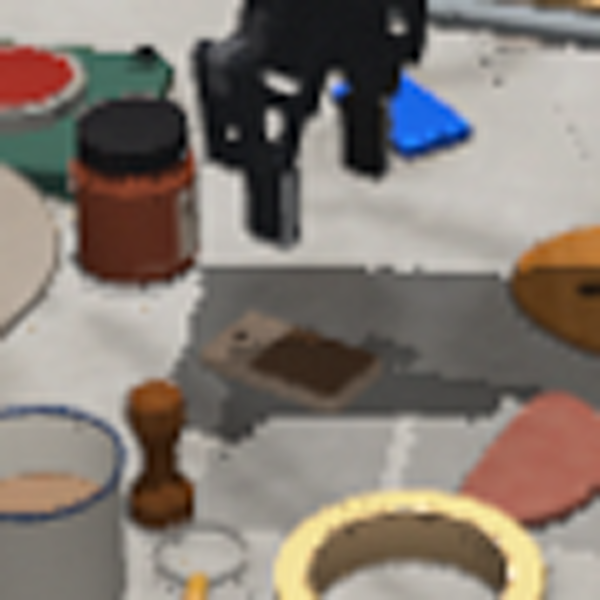

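>>> {"api": "send_rows", "payload": {"slide": [[0.8,0.04,0.12],[0.8,0,0],[0.6,0,0],[0.4,0,0],[0,0,0]], "rot": [[0,0,0],[0,0,0],[0,0,0],[0,0,0],[0,0,0]], "jaw": [0.6,0.6,0.6,0.6,0.6]}}

```text
time: 11.22
tcp_pos: [0.4828, 0.1306, 0.0042]
tool_rot: [[-0.001, -0.402, -0.916], [-0.0, -0.916, 0.402], [-1.0, 0.0, 0.001]]
ft_force: [0.3, -0.0, -0.1]
grip_width: 0.601
```

```bash
python3 - <<'E'
from h import *
go([.4829,.1305,.001])
s=bot.grab_frame("side")
cv2.imwrite("pics/r3.png",cv2.resize(s[250:300,245:295],(600,600),interpolation=cv2.INTER_CUBIC))
E
```

```text
t 11.22 tool shares [ 0.11  0.   -0.01] tcp [0.4828 0.1306 0.0042] F [ 0.3 -0.  -0.1] w 0.6 yaw -113.7 tilt [-0.001 -0.   ]
```

View pics/r3.png

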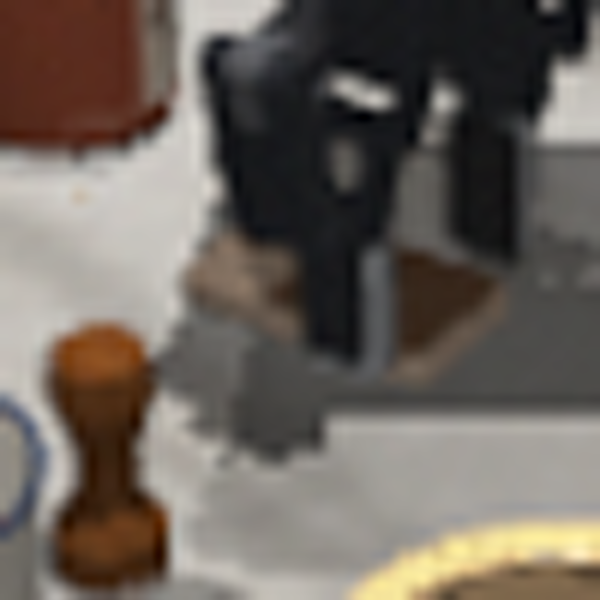

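>>> {"api": "send_rows", "payload": {"slide": [[0.1,0,0],[0,0,0],[0,0,0],[0,0,0],[0,0,0]], "rot": [[0,0,0],[0,0,0],[0,0,0],[0,0,0],[0,0,0]], "jaw": [0.6,0.6,0,0,0]}}

```text
time: 11.68
tcp_pos: [0.4842, 0.1308, 0.0033]
tool_rot: [[0.003, -0.402, -0.916], [0.0, -0.916, 0.402], [-1.0, -0.001, -0.002]]
ft_force: [-0.5, -0.5, 5.7]
grip_width: 0.442
```

>>> {"api": "send_rows", "payload": {"slide": [[0,0,0],[0,0,0],[-0.1,0,0],[-0.3,0,0],[0,0,0]], "rot": [[0,0,0],[0,0,0],[0,0,0],[0,0,0],[0,0,0]], "jaw": [0,0,0,0,0]}}

```text
time: 12.1
tcp_pos: [0.4839, 0.1308, 0.0152]
tool_rot: [[0.003, -0.402, -0.916], [0.0, -0.916, 0.402], [-1.0, -0.001, -0.003]]
ft_force: [1.1, -0.2, -0.8]
grip_width: 0.438
```

```bash
python3 - <<'E'
from h import *
go([.4829,.1305,.001])
s=bot.grab_frame("side")
cv2.imwrite("pics/r4.png",cv2.resize(s[245:300,245:300],(600,600),interpolation=cv2.INTER_CUBIC))
E
```

```text
t 12.1 tool shares [0.47 0.02 0.03] tcp [0.4839 0.1308 0.0152] F [ 1.1 -0.2 -0.8] w 0.44 yaw -113.7 tilt [0.003 0.   ]
```

View pics/r4.png

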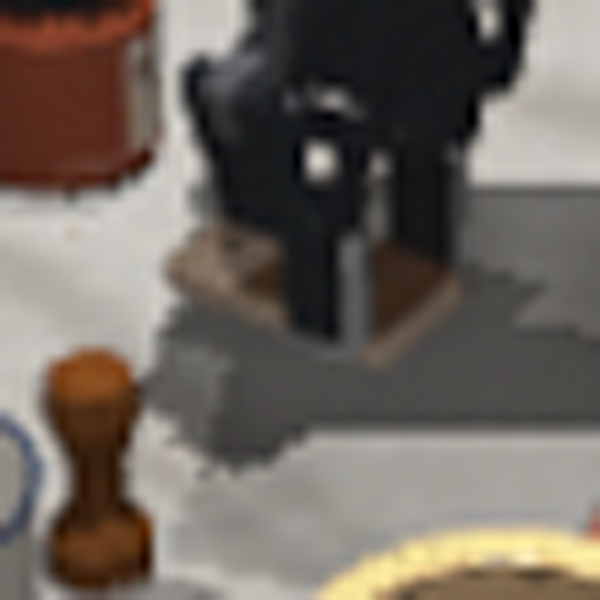

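>>> {"api": "send_rows", "payload": {"slide": [[-0.8,0,0],[-1,0,0],[-1,0,0],[-0.7,0,0],[0,0,0]], "rot": [[0,0,0],[-1,0,0],[-1,0,0],[-1,0,0],[-1,0,0]], "jaw": [0,0,0,0,0]}}

```text
time: 12.57
tcp_pos: [0.4863, 0.131, 0.1241]
tool_rot: [[0.01, -0.13, -0.991], [0.001, -0.991, 0.13], [-1.0, -0.002, -0.01]]
ft_force: [0.9, 0.7, -0.4]
grip_width: 0.437
```

>>> {"api": "send_rows", "payload": {"slide": [[0,0,0]], "rot": [[0,0,0]], "jaw": [0]}}

```text
time: 12.65
tcp_pos: [0.4839, 0.1308, 0.1205]
tool_rot: [[0.004, -0.133, -0.991], [0.0, -0.991, 0.133], [-1.0, -0.001, -0.004]]
ft_force: [0.8, -0.6, -1.9]
grip_width: 0.438
```

```bash
cat >> h.py <<'E'
a=np.radians(-7.7);ex=np.array([np.cos(a),np.sin(a),0]);ey=np.array([-np.sin(a),np.cos(a),0]);O=np.array([.5429,-.2576,0])-.05*ex
def P(x,y,z):return O+x*ex+y*ey+np.array([0,0,z])
def gp(x,y,z):
    go(P(x,y,z));s=bot.get_state();d=np.array(s["tcp_pos"])-O;print("press mm",(d@ex*1e3).round(1),(d@ey*1e3).round(1),(d[2]*1e3).round(1))
E
python3 -c "
from h import *
gp(-.105,0,.07)"
```

```text
t 12.65 tool shares [ 1.67 12.56  1.51] tcp [0.4839 0.1308 0.1205] F [ 0.8 -0.6 -1.9] w 0.44 yaw -97.63 tilt [0.004 0.   ]
press mm -60.5 376.9 120.5
```

>>> {"api": "send_rows", "payload": {"slide": [[0,0.8,0.3],[0,1,0.3],[0,1,0.3],[0,1,0.3],[0,1,0.3]], "rot": [[0,0,0],[0,0,0],[0,0,0],[0,0,0],[0,0,0]], "jaw": [0,0,0,0,0]}}

```text
time: 13.07
tcp_pos: [0.4171, -0.0067, 0.1172]
tool_rot: [[-0.003, -0.135, -0.991], [0.001, -0.991, 0.135], [-1.0, -0.0, 0.003]]
ft_force: [-0.3, -0.8, -0.1]
grip_width: 0.438
```

>>> {"api": "send_rows", "payload": {"slide": [[0,1,0],[0,1,0],[0,1,0],[0,1,0],[0,1,0]], "rot": [[0,0,0],[0,0,0],[0,0,0],[0,0,0],[0,0,0]], "jaw": [0,0,0,0,0]}}

```text
time: 13.48
tcp_pos: [0.3974, -0.1555, 0.1173]
tool_rot: [[-0.002, -0.136, -0.991], [0.001, -0.991, 0.136], [-1.0, -0.001, 0.002]]
ft_force: [0.4, 0.3, 0.4]
grip_width: 0.432
```

>>> {"api": "send_rows", "payload": {"slide": [[0,1,0],[0,1,0],[0,0.6,0],[0,0,0],[0,0,0]], "rot": [[0,0,0],[0,0,0],[0,0,0],[0,0,0],[0,0,0]], "jaw": [0,0,0,0,0]}}

```text
time: 13.9
tcp_pos: [0.3875, -0.2318, 0.1174]
tool_rot: [[-0.002, -0.137, -0.991], [0.002, -0.991, 0.137], [-1.0, -0.002, 0.002]]
ft_force: [0.3, 0.3, -0.7]
grip_width: 0.439
```

```bash
python3 - <<'E'
from h import *
gp(-.105,0,.045)
s=bot.grab_frame("side");t=bot.grab_frame("top");cv2.imwrite("pics/s1t.png",t)
cv2.imwrite("pics/s1.png",np.hstack([cv2.resize(s[140:240,240:360],(400,334),interpolation=cv2.INTER_CUBIC),cv2.resize(t[150:250,290:410],(400,334),interpolation=cv2.INTER_CUBIC)]))
E
```

```text
t 13.9 tool shares [ 2.41  0.16 -0.09] tcp [ 0.3875 -0.2318  0.1174] F [ 0.3  0.3 -0.7] w 0.44 yaw -97.9 tilt [-0.002  0.002]
press mm -107.5 4.7 117.4
```

View pics/s1.png

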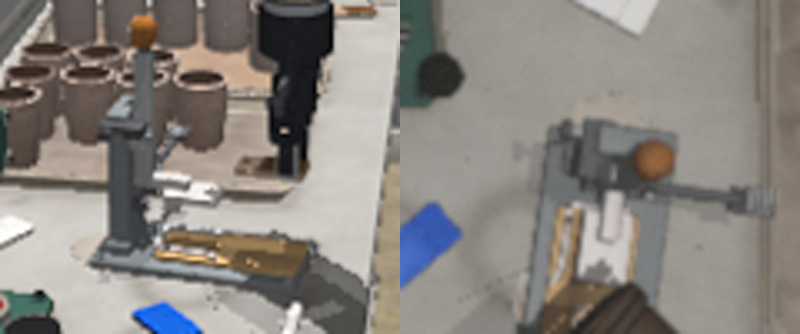

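>>> {"api": "send_rows", "payload": {"slide": [[0.7,0.16,0.05],[0.7,0,0],[0.7,0,0],[0.5,0,0],[0,0,0]], "rot": [[0,0,0],[0,0,0],[0,0,0],[0,0,0],[0,0,0]], "jaw": [0,0,0,0,0]}}

```text
time: 14.42
tcp_pos: [0.384, -0.2329, 0.037]
tool_rot: [[-0.006, -0.133, -0.991], [0.006, -0.991, 0.133], [-1.0, -0.005, 0.007]]
ft_force: [-0.9, 0.1, -1.1]
grip_width: 0.44
```

```bash
python3 - <<'E'
from h import *
gp(-.105,0,.025)
s=bot.grab_frame("side");t=bot.grab_frame("top")
cv2.imwrite("pics/s2.png",np.hstack([cv2.resize(s[180:240,260:340],(400,300),interpolation=cv2.INTER_CUBIC),cv2.resize(t[190:280,300:420],(400,300),interpolation=cv2.INTER_CUBIC)]))
E
```

```text
t 14.42 tool shares [ 0.4   0.11 -0.19] tcp [ 0.384  -0.2329  0.037 ] F [-0.9  0.1 -1.1] w 0.44 yaw -97.63 tilt [-0.006  0.006]
press mm -110.8 3.2 37.0
```

View pics/s2.png

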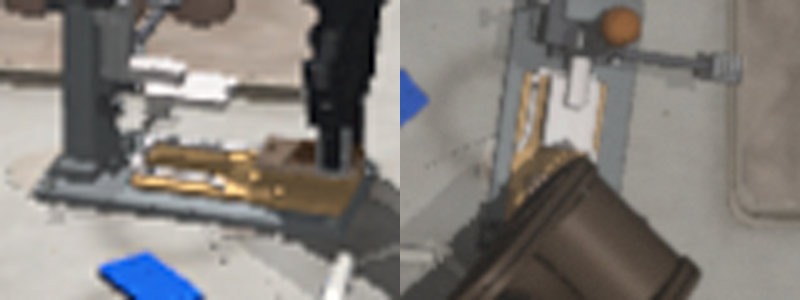

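>>> {"api": "send_rows", "payload": {"slide": [[0.2,0.1,-0.1],[0.2,0,0],[0,0,0]], "rot": [[0,0,0],[0,0,0],[0,0,0]], "jaw": [0,0,0]}}

```text
time: 14.77
tcp_pos: [0.3889, -0.2399, 0.0284]
tool_rot: [[0.0, -0.134, -0.991], [0.0, -0.991, 0.134], [-1.0, -0.0, -0.0]]
ft_force: [-0.8, 0.6, -0.7]
grip_width: 0.44
```

```bash
python3 - <<'E'
from h import *
gp(-.080,0,.025)
s=bot.grab_frame("side")
cv2.imwrite("pics/s3.png",cv2.resize(s[180:240,260:340],(800,600),interpolation=cv2.INTER_CUBIC))
E
```

```text
t 14.77 tool shares [ 0.11 -0.1  -0.83] tcp [ 0.3889 -0.2399  0.0284] F [-0.8  0.6 -0.7] w 0.44 yaw -97.7 tilt [0. 0.]
press mm -104.9 -3.1 28.4
```

View pics/s3.png

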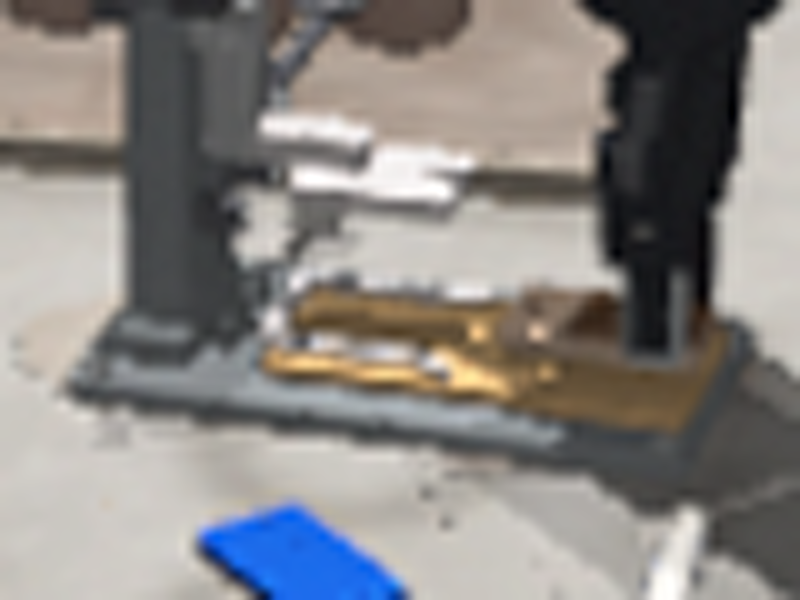

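>>> {"api": "send_rows", "payload": {"slide": [[0.15,-0.1,0],[0.05,0,0],[0,0,0],[0,0,0]], "rot": [[0,0,0],[0,0,0],[0,0,0],[0,0,0]], "jaw": [0,0,0,0]}}

```text
time: 15.15
tcp_pos: [0.3895, -0.2369, 0.0233]
tool_rot: [[0.0, -0.134, -0.991], [0.0, -0.991, 0.134], [-1.0, -0.0, -0.0]]
ft_force: [-0.5, 1.9, 5.7]
grip_width: 0.437
```

```bash
python3 -c "
from h import *
gp(-.08,0,.0235)"
```

```text
t 15.15 tool shares [-0.01 -0.   -0.83] tcp [ 0.3895 -0.2369  0.0233] F [-0.5  1.9  5.7] w 0.44 yaw -97.72 tilt [0. 0.]
press mm -104.8 0.0 23.3
```

>>> {"api": "send_rows", "payload": {"slide": [[-0.05,0,-0.2],[0,0,-0.2],[0,0,-0.2],[0,0,-0.2],[0,0,0]], "rot": [[0,0,0],[0,0,0],[0,0,0],[0,0,0],[0,0,0]], "jaw": [0,0,0,0,0]}}

```text
time: 15.57
tcp_pos: [0.4143, -0.2406, 0.0242]
tool_rot: [[0.001, -0.134, -0.991], [-0.001, -0.991, 0.134], [-1.0, 0.001, -0.001]]
ft_force: [0.9, -0.7, -0.2]
grip_width: 0.435
```

>>> {"api": "send_rows", "payload": {"slide": [[0,0,0],[0,0,0]], "rot": [[0,0,0],[0,0,0]], "jaw": [0,0]}}

```text
time: 15.73
tcp_pos: [0.4128, -0.2399, 0.0237]
tool_rot: [[-0.001, -0.134, -0.991], [0.001, -0.991, 0.134], [-1.0, -0.0, 0.001]]
ft_force: [0.4, 0.3, -0.6]
grip_width: 0.44
```

```bash
python3 - <<'E'
from h import *
gp(-.080,0,.025)
s=bot.grab_frame("side")
cv2.imwrite("pics/s4.png",cv2.resize(s[180:240,260:340],(800,600),interpolation=cv2.INTER_CUBIC))
t=bot.grab_frame("top")
cv2.imwrite("pics/s4t.png",cv2.resize(t[190:280,300:420],(800,600),interpolation=cv2.INTER_CUBIC))
E
```

```text
t 15.73 tool shares [-0.04  0.   -0.04] tcp [ 0.4128 -0.2399  0.0237] F [ 0.4  0.3 -0.6] w 0.44 yaw -97.69 tilt [-0.001  0.001]
press mm -81.3 0.1 23.7
```

View pics/s4.png

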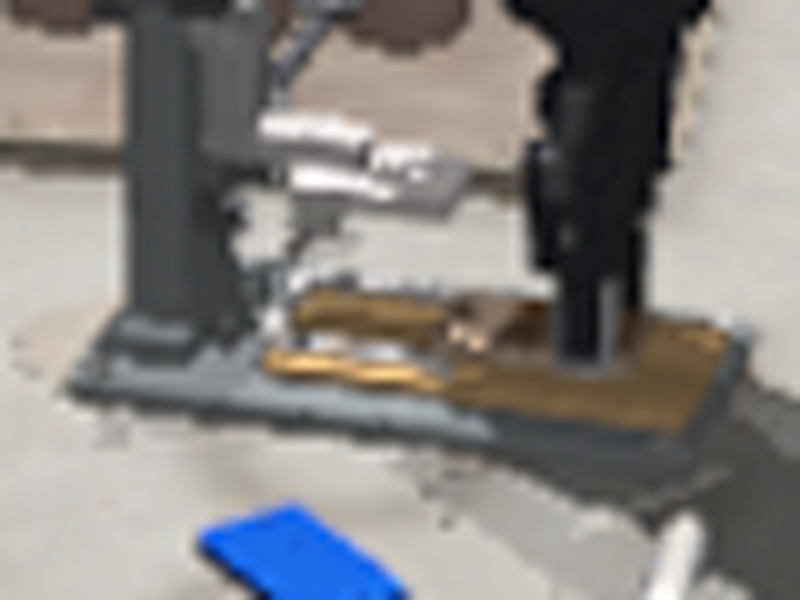

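View pics/s4t.png

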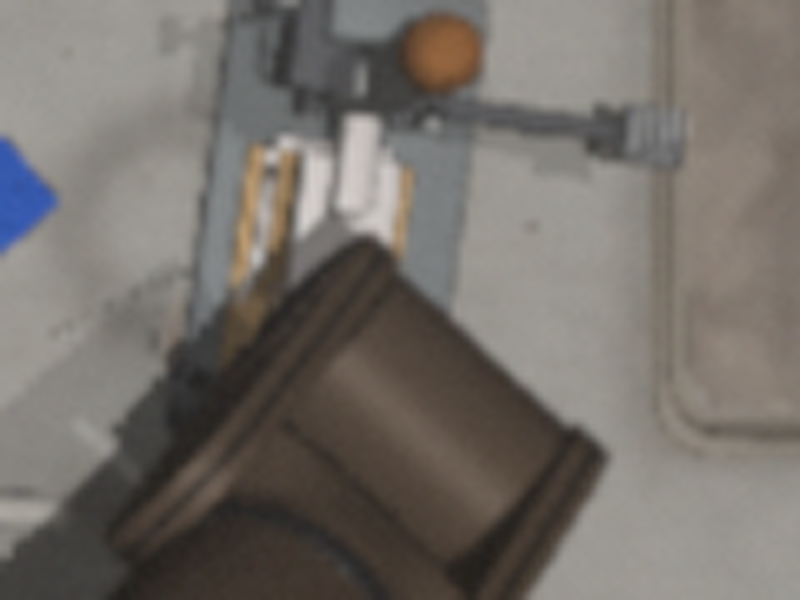

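>>> {"api": "send_rows", "payload": {"slide": [[0,0,0],[0,0,0],[0,0,0],[-0.3,0,0],[-0.5,0,0]], "rot": [[0,0,0],[0,0,0],[0,0,0],[0,0,0],[0,0,0]], "jaw": [0.6,0.6,0.6,0.6,0.6]}}

```text
time: 16.25
tcp_pos: [0.4118, -0.2392, 0.0472]
tool_rot: [[-0.003, -0.134, -0.991], [0.003, -0.991, 0.134], [-1.0, -0.002, 0.003]]
ft_force: [0.8, 0.2, 0.8]
grip_width: 0.602
```

>>> {"api": "send_rows", "payload": {"slide": [[-0.5,0,0.3],[0,0,0.4],[0,0,0.5],[0,0,0],[0,0,0]], "rot": [[0,0,0],[0,0,0],[0,0.9,0],[0,0.9,0],[0,0.7,0]], "jaw": [0.6,0.3,0,0,0]}}

```text
time: 16.67
tcp_pos: [0.3769, -0.2351, 0.0637]
tool_rot: [[0.175, -0.134, -0.975], [-0.024, -0.991, 0.132], [-0.984, 0.001, -0.177]]
ft_force: [-1.0, 0.7, -0.0]
grip_width: 0.035
```

>>> {"api": "send_rows", "payload": {"slide": [[0,0,0],[0,0,0],[0,0,0]], "rot": [[0,0,0],[0,0,0],[0,0,0]], "jaw": [0,0,0]}}

```text
time: 16.92
tcp_pos: [0.3777, -0.2358, 0.0638]
tool_rot: [[0.172, -0.134, -0.976], [-0.024, -0.991, 0.132], [-0.985, 0.001, -0.174]]
ft_force: [1.1, 0.1, -0.1]
grip_width: -0.002
```

```bash
python3 - <<'E'
from h import *
gp(-.115,0,.024)
s=bot.grab_frame("side")
cv2.imwrite("pics/s5.png",cv2.resize(s[180:240,260:340],(800,600),interpolation=cv2.INTER_CUBIC))
E
```

```text
t 16.92 tool shares [ 1.32 -0.02  0.18] tcp [ 0.3777 -0.2358  0.0638] F [ 1.1  0.1 -0.1] w -0.0 yaw -97.71 tilt [ 0.172 -0.024]
press mm -116.6 -0.6 63.8
```

View pics/s5.png

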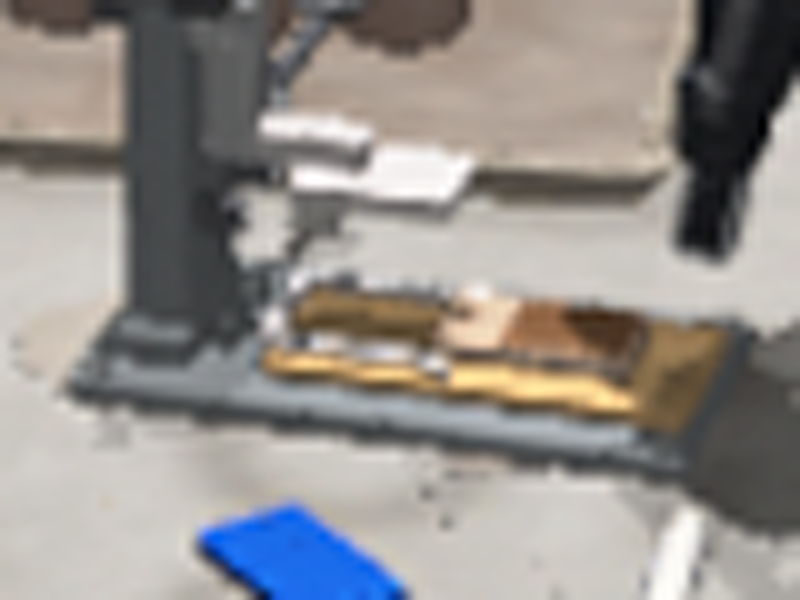

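>>> {"api": "send_rows", "payload": {"slide": [[0.5,0,0.18],[0.5,0,0],[0.25,0,0],[0,0,0],[0,0,0]], "rot": [[0,0,0],[0,0,0],[0,0,0],[0,0,0],[0,0,0]], "jaw": [0,0,0,0,0]}}

```text
time: 17.38
tcp_pos: [0.3787, -0.2354, 0.025]
tool_rot: [[0.171, -0.134, -0.976], [-0.022, -0.991, 0.132], [-0.985, -0.001, -0.173]]
ft_force: [0.4, 0.2, -1.0]
grip_width: -0.001
```

```bash
python3 - <<'E'
from h import *
gp(-.07,0,.024)
s=bot.grab_frame("side")
cv2.imwrite("pics/s6.png",cv2.resize(s[180:240,260:340],(800,600),interpolation=cv2.INTER_CUBIC))
E
```

```text
t 17.38 tool shares [ 0.29  0.   -1.5 ] tcp [ 0.3787 -0.2354  0.025 ] F [ 0.4  0.2 -1. ] w -0.0 yaw -97.67 tilt [ 0.171 -0.022]
press mm -115.7 0.0 25.0
```

View pics/s6.png

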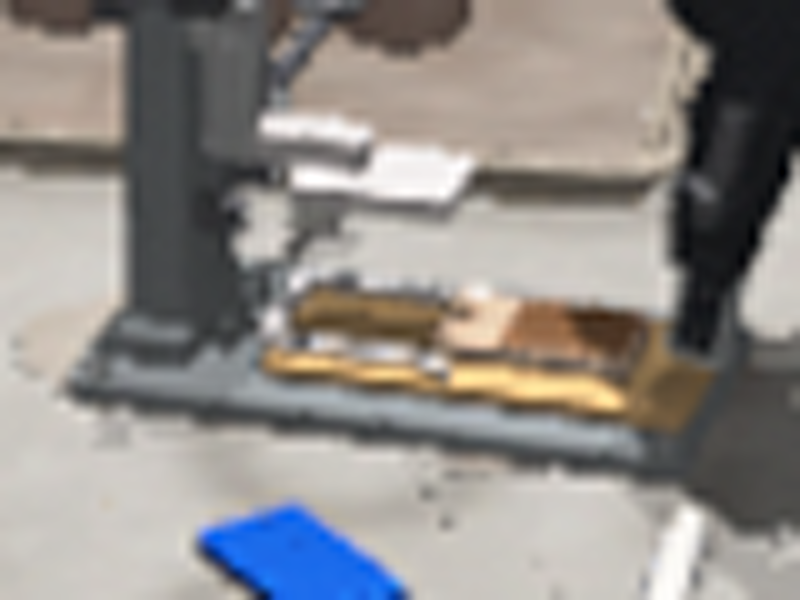

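>>> {"api": "send_rows", "payload": {"slide": [[0.08,0,-0.26],[0.046,0,-0.26],[0.046,0,-0.26],[0.046,0,-0.26],[0.046,0,-0.26]], "rot": [[0,0,0],[0,0,0],[0,0,0],[0,0,0],[0,0,0]], "jaw": [0,0,0,0,0]}}

```text
time: 17.85
tcp_pos: [0.4191, -0.2412, 0.0246]
tool_rot: [[0.173, -0.134, -0.976], [-0.024, -0.991, 0.131], [-0.985, 0.001, -0.174]]
ft_force: [-2.5, 0.1, 2.0]
grip_width: 0.003
```

>>> {"api": "send_rows", "payload": {"slide": [[0,0,0],[0,0,0]], "rot": [[0,0,0],[0,0,0]], "jaw": [0,0]}}

```text
time: 18.02
tcp_pos: [0.4185, -0.2409, 0.0242]
tool_rot: [[0.172, -0.133, -0.976], [-0.023, -0.991, 0.131], [-0.985, 0.0, -0.174]]
ft_force: [-0.1, 0.5, -0.5]
grip_width: 0.002
```

```bash
python3 - <<'E'
from h import *
gp(-.053,0,.024)
s=bot.grab_frame("side")
cv2.imwrite("pics/s7.png",cv2.resize(s[180:240,260:340],(800,600),interpolation=cv2.INTER_CUBIC))
E
```

```text
t 18.02 tool shares [ 0.14 -0.   -0.74] tcp [ 0.4185 -0.2409  0.0242] F [-0.1  0.5 -0.5] w 0.0 yaw -97.66 tilt [ 0.172 -0.023]
press mm -75.5 -0.1 24.2
```

View pics/s7.png

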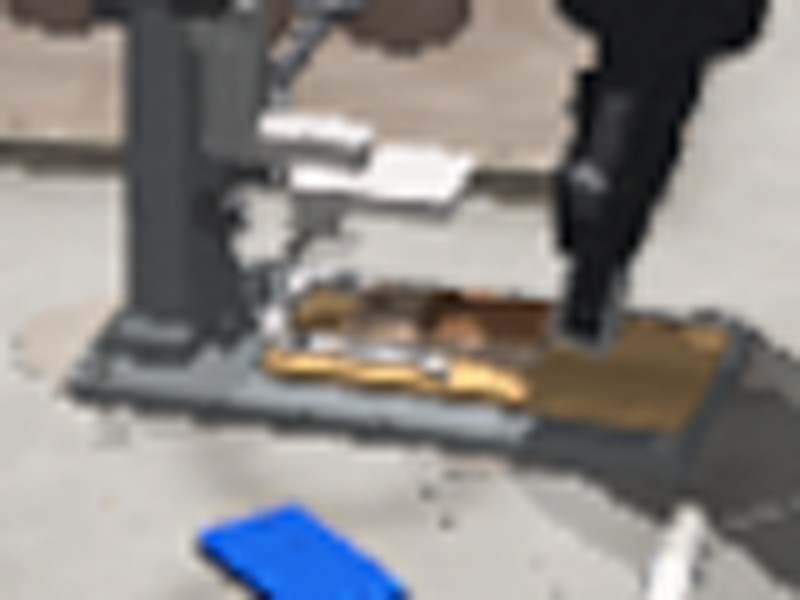

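Tile slides well into the guides. Push the rest slowly (to about −57 first, then by force).

>>> {"api": "send_rows", "payload": {"slide": [[0.03,0,-0.15],[0.03,0,-0.15],[0.03,0,-0.15],[0.02,0,-0.12],[0,0,0]], "rot": [[0,0,0],[0,0,0],[0,0,0],[0,0,0],[0,0,0]], "jaw": [0,0,0,0,0]}}

```text
time: 18.48
tcp_pos: [0.436, -0.2435, 0.0241]
tool_rot: [[0.173, -0.134, -0.976], [-0.024, -0.991, 0.132], [-0.985, 0.0, -0.174]]
ft_force: [-0.7, 0.4, -0.1]
grip_width: 0.004
```

>>> {"api": "send_rows", "payload": {"slide": [[0.01,0,-0.05],[0,0,0]], "rot": [[0,0,0],[0,0,0]], "jaw": [0,0]}}

```text
time: 18.65
tcp_pos: [0.4368, -0.2434, 0.0239]
tool_rot: [[0.172, -0.134, -0.976], [-0.023, -0.991, 0.132], [-0.985, 0.0, -0.174]]
ft_force: [-0.1, -0.3, 0.5]
grip_width: 0.003
```

```bash
python3 - <<'E'
from h import *
gp(-.053,0,.024)
s=bot.grab_frame("side")
cv2.imwrite("pics/s8.png",cv2.resize(s[180:240,260:340],(800,600),interpolation=cv2.INTER_CUBIC))
E
```

```text
t 18.65 tool shares [ 0.02 -0.   -0.13] tcp [ 0.4368 -0.2434  0.0239] F [-0.1 -0.3  0.5] w 0.0 yaw -97.7 tilt [ 0.172 -0.023]
press mm -57.0 -0.1 23.9
```

View pics/s8.png

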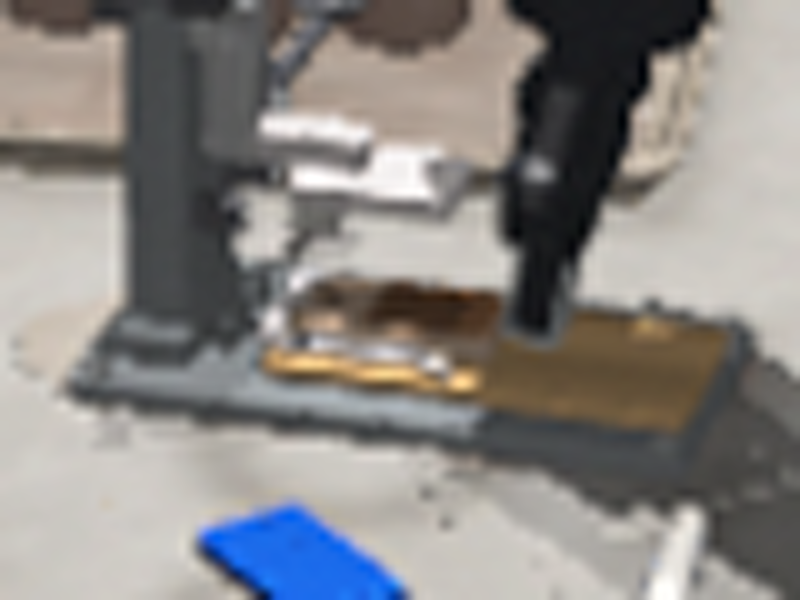

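>>> {"api": "send_rows", "payload": {"slide": [[0.01,0,-0.06],[0.01,0,-0.06],[0,0,0]], "rot": [[0,0,0],[0,0,0],[0,0,0]], "jaw": [0,0,0]}}

```text
time: 18.95
tcp_pos: [0.4405, -0.2439, 0.0239]
tool_rot: [[0.172, -0.134, -0.976], [-0.023, -0.991, 0.132], [-0.985, 0.0, -0.174]]
ft_force: [0.9, 0.1, 0.1]
grip_width: 0.001
```

>>> {"api": "send_rows", "payload": {"slide": [[0.01,0,-0.06],[0,0,0]], "rot": [[0,0,0],[0,0,0]], "jaw": [0,0]}}

```text
time: 19.12
tcp_pos: [0.4418, -0.244, 0.0238]
tool_rot: [[0.171, -0.134, -0.976], [-0.023, -0.991, 0.132], [-0.985, -0.0, -0.173]]
ft_force: [-2.0, 0.0, 1.8]
grip_width: -0.002
```

```bash
python3 - <<'E'
from h import *
gp(-.053,0,.024)
E
```

```text
t 19.12 tool shares [-0.01 -0.    0.03] tcp [ 0.4418 -0.244   0.0238] F [-2.   0.   1.8] w -0.0 yaw -97.67 tilt [ 0.171 -0.023]
press mm -52.0 -0.0 23.8
```

>>> {"api": "send_rows", "payload": {"slide": [[0.01,0,-0.06],[0,0,0]], "rot": [[0,0,0],[0,0,0]], "jaw": [0,0]}}

```text
time: 19.28
tcp_pos: [0.4419, -0.2433, 0.0227]
tool_rot: [[0.167, -0.132, -0.977], [-0.02, -0.991, 0.131], [-0.986, -0.002, -0.168]]
ft_force: [-6.4, 0.2, 2.7]
grip_width: -0.002
```

>>> {"api": "send_rows", "payload": {"slide": [[0.01,0,-0.03],[0,0,0]], "rot": [[0,0,0],[0,0,0]], "jaw": [0,0]}}

```text
time: 19.45
tcp_pos: [0.442, -0.2432, 0.0226]
tool_rot: [[0.165, -0.132, -0.978], [-0.019, -0.991, 0.13], [-0.986, -0.002, -0.166]]
ft_force: [-11.3, 0.8, 5.9]
grip_width: -0.002
```

```bash
python3 - <<'E'
from h import *
gp(-.053,0,.024)
s=bot.grab_frame("side")
cv2.imwrite("pics/s9.png",cv2.resize(s[180:240,260:340],(800,600),interpolation=cv2.INTER_CUBIC))
E
```

```text
t 19.45 tool shares [-0.05  0.02  0.03] tcp [ 0.442  -0.2432  0.0226] F [-11.3   0.8   5.9] w -0.0 yaw -97.56 tilt [ 0.165 -0.019]
press mm -51.9 0.7 22.6
```

View pics/s9.png

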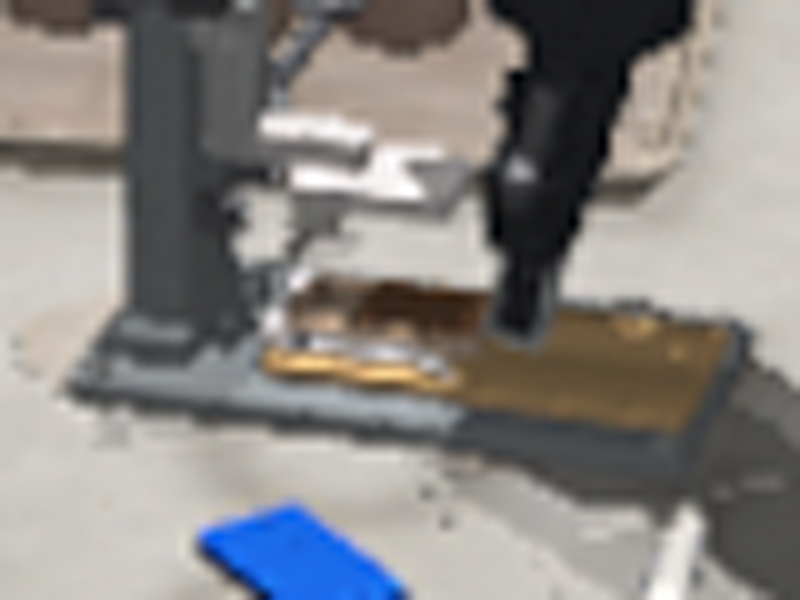

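>>> {"api": "send_rows", "payload": {"slide": [[-0.03,0,0.2],[-0.06,0,0.4],[-0.1,0,0.6],[-0.4,0,0.4],[-0.8,0,0]], "rot": [[0,0,0],[0,0,0],[0,0,0],[0,0,0],[0,0,0]], "jaw": [0,0,0,0,0]}}

```text
time: 19.92
tcp_pos: [0.3873, -0.2343, 0.0532]
tool_rot: [[0.167, -0.135, -0.977], [-0.017, -0.991, 0.134], [-0.986, -0.006, -0.167]]
ft_force: [0.1, 0.5, -0.1]
grip_width: -0.002
```

>>> {"api": "send_rows", "payload": {"slide": [[-0.8,0,0],[-0.8,0,0],[-0.8,0,0],[-0.8,0,0],[-0.3,0,0]], "rot": [[0,-0.9,0],[0,-0.9,0],[0,-0.7,0],[0,0,0],[0,0,0]], "jaw": [0,0,0,0,0]}}

```text
time: 20.33
tcp_pos: [0.385, -0.2376, 0.165]
tool_rot: [[0.006, -0.134, -0.991], [-0.005, -0.991, 0.134], [-1.0, 0.004, -0.007]]
ft_force: [0.7, -0.1, 0.6]
grip_width: -0.001
```

```bash
python3 - <<'E'
from h import *
gp(.05,-.115,.15)
s=bot.grab_frame("side");t=bot.grab_frame("top")
cv2.imwrite("pics/u1.png",cv2.resize(s[180:240,260:340],(800,600),interpolation=cv2.INTER_CUBIC))
cv2.imwrite("pics/u1t.png",cv2.resize(t[175:265,310:430],(800,600),interpolation=cv2.INTER_CUBIC))
for uv in[(398.2,210.1)]:
    p=plane("top",uv,.097)[0];print(p,(p-O)@ex,(p-O)@ey)
E
```

```text
t 20.33 tool shares [ 0.55  3.79 -5.3 ] tcp [ 0.385  -0.2376  0.165 ] F [ 0.7 -0.1  0.6] w -0.0 yaw -97.68 tilt [ 0.006 -0.005]
press mm -109.2 -1.3 165.0
[ 0.52706543 -0.37187356  0.097     ] 0.049619283165347444 -0.11536478731786876
```

View pics/u1.png

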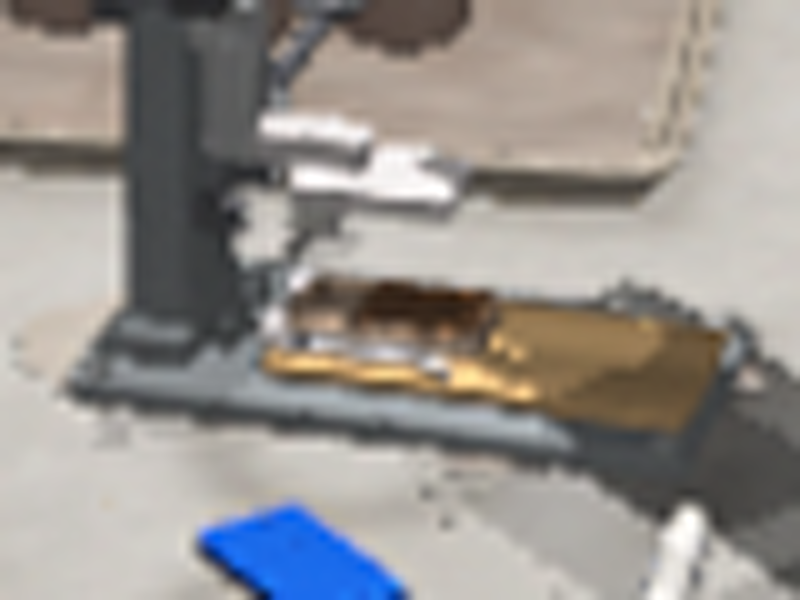

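View pics/u1t.png

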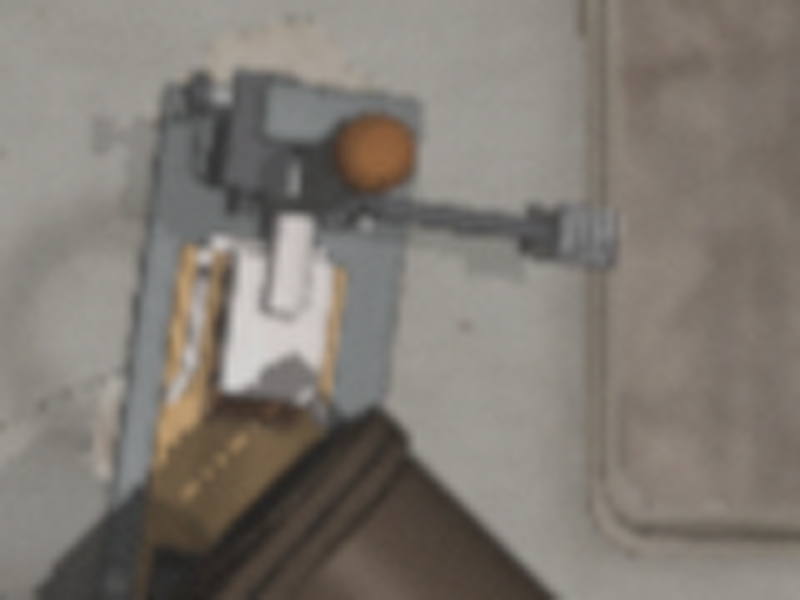

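>>> {"api": "send_rows", "payload": {"slide": [[0,1,0],[0,1,0],[0,1,0],[0,0.75,-0.5],[0,0,-1]], "rot": [[0,0,0],[0,0,0],[0,0,0],[0,0,0],[0,0,0]], "jaw": [0,0,0,0,0]}}

```text
time: 20.85
tcp_pos: [0.4097, -0.3564, 0.1583]
tool_rot: [[-0.003, -0.14, -0.99], [0.001, -0.99, 0.14], [-1.0, -0.001, 0.003]]
ft_force: [0.7, -0.1, 0.3]
grip_width: 0.002
```

>>> {"api": "send_rows", "payload": {"slide": [[0,0,-1],[0,0,-1],[0,0,-1],[0,0,-0.8],[0,0,0]], "rot": [[0,0,0],[0,0,0],[0,0,0],[0,0,0],[0,0,0]], "jaw": [0,0,0,0,0]}}

```text
time: 21.27
tcp_pos: [0.5276, -0.3684, 0.1579]
tool_rot: [[-0.0, -0.133, -0.991], [0.002, -0.991, 0.133], [-1.0, -0.002, 0.0]]
ft_force: [-0.0, -1.3, -0.8]
grip_width: 0.005
```

>>> {"api": "send_rows", "payload": {"slide": [[0,0,0],[0,0,0]], "rot": [[0,0,0],[0,0,0]], "jaw": [0,0]}}

```text
time: 21.43
tcp_pos: [0.5239, -0.368, 0.1586]
tool_rot: [[-0.003, -0.134, -0.991], [0.003, -0.991, 0.134], [-1.0, -0.002, 0.003]]
ft_force: [0.7, 0.2, -0.6]
grip_width: -0.002
```

```bash
python3 - <<'E'
from h import *
gp(.05,-.115,.11)
s=bot.grab_frame("side");cv2.imwrite("pics/u2s.png",s)
cv2.imwrite("pics/u2.png",cv2.resize(s[130:240,230:340],(600,600),interpolation=cv2.INTER_CUBIC))
im=cv2.resize(s[180:240,260:340],(800,600),interpolation=cv2.INTER_CUBIC)
for p in proj("side",[P(-.042,.02,.028),P(-.042,-.02,.028),P(.03,.02,.028),P(.03,-.02,.028)]):
    q=((p-[260,180]+.5)*10).astype(int);cv2.circle(im,tuple(int(v) for v in q),4,(255,0,255),-1)
cv2.imwrite("pics/u2b.png",im)
E
```

```text
t 21.43 tool shares [ 1.62  0.1  -0.14] tcp [ 0.5239 -0.368   0.1586] F [ 0.7  0.2 -0.6] w -0.0 yaw -97.71 tilt [-0.003  0.003]
press mm 46.0 -112.0 158.6
```

View pics/u2.png

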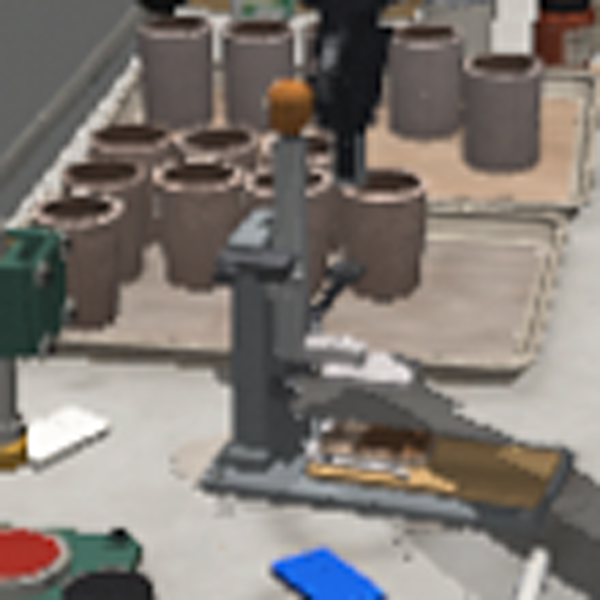

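View pics/u2b.png

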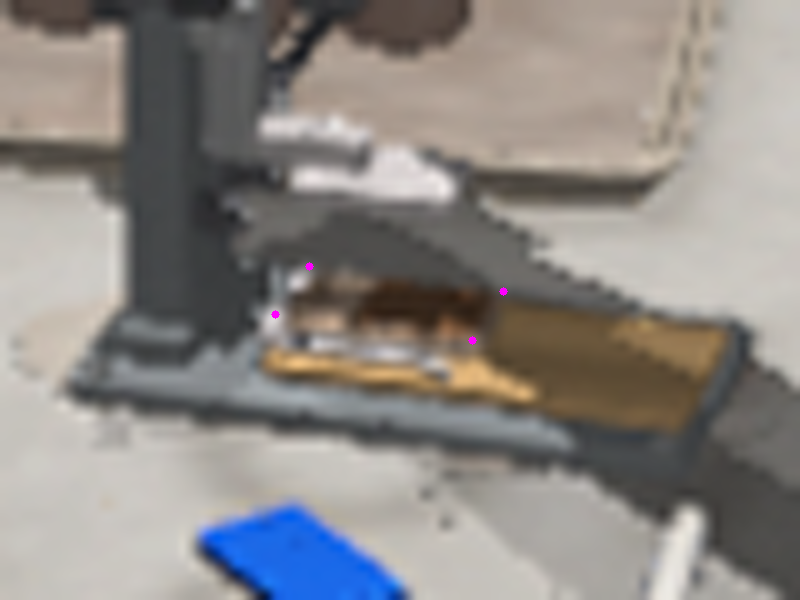

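>>> {"api": "send_rows", "payload": {"slide": [[0.6,0.1,-0.14],[0.6,0,0],[0.5,0,0],[0,0,0],[0,0,0]], "rot": [[0,0,0],[0,0,0],[0,0,0],[0,0,0],[0,0,0]], "jaw": [0,0,0,0,0]}}

```text
time: 21.9
tcp_pos: [0.5275, -0.3718, 0.1088]
tool_rot: [[-0.002, -0.135, -0.991], [0.002, -0.991, 0.135], [-1.0, -0.002, 0.002]]
ft_force: [0.0, -0.1, 0.2]
grip_width: -0.001
```

```bash
python3 - <<'E'
from h import *
gp(.05,-.115,.097)
s=bot.grab_frame("side")
cv2.imwrite("pics/u3.png",cv2.resize(s[150:210,260:320],(600,600),interpolation=cv2.INTER_CUBIC))
E
```

```text
t 21.9 tool shares [ 0.39 -0.01  0.  ] tcp [ 0.5275 -0.3718  0.1088] F [ 0.  -0.1  0.2] w -0.0 yaw -97.76 tilt [-0.002  0.002]
press mm 50.1 -115.2 108.8
```

View pics/u3.png

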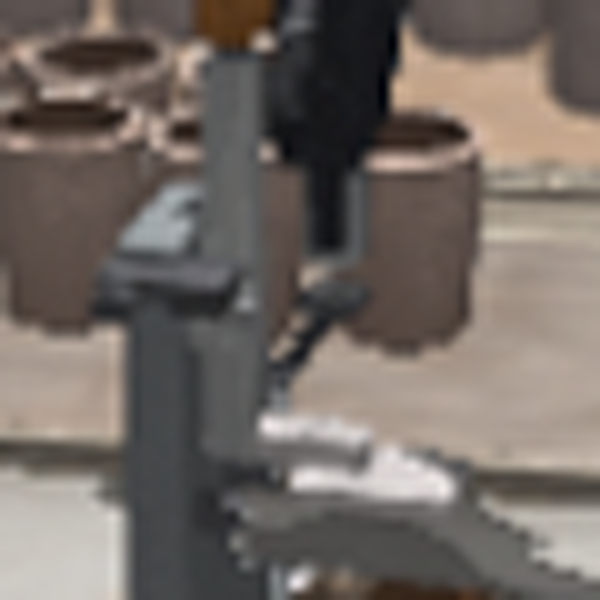

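>>> {"api": "send_rows", "payload": {"slide": [[0.3,0,0],[0.3,0,0],[0.3,0,0],[0.25,0,0],[0,0,0]], "rot": [[0,0,0],[0,0,0],[0,0,0],[0,0,0],[0,0,0]], "jaw": [0,0,0,0,0]}}

```text
time: 22.37
tcp_pos: [0.5286, -0.3718, 0.0734]
tool_rot: [[-0.001, -0.134, -0.991], [0.001, -0.991, 0.134], [-1.0, -0.001, 0.002]]
ft_force: [0.9, -2.0, 0.9]
grip_width: 0.0
```

>>> {"api": "send_rows", "payload": {"slide": [[0,0,0],[0,0,0],[0,0,0],[0,0,0],[0,0,0]], "rot": [[0,0,0],[0,0,0],[0,0,0],[0,0,0],[0,0,0]], "jaw": [0,0,0,0,0]}}

```text
time: 22.78
tcp_pos: [0.5288, -0.3723, 0.0755]
tool_rot: [[-0.001, -0.134, -0.991], [0.0, -0.991, 0.134], [-1.0, -0.0, 0.001]]
ft_force: [-1.4, -0.3, 2.2]
grip_width: -0.0
```

```bash
python3 - <<'E'
from h import *
gp(.05,-.115,.075)
s=bot.grab_frame("side")
cv2.imwrite("pics/u4.png",cv2.resize(s[130:240,230:340],(600,600),interpolation=cv2.INTER_CUBIC))
E
```

```text
t 22.78 tool shares [ 0.02 -0.02  0.05] tcp [ 0.5288 -0.3723  0.0755] F [-1.4 -0.3  2.2] w -0.0 yaw -97.7 tilt [-0.001  0.   ]
press mm 51.4 -115.6 75.5
```

View pics/u4.png

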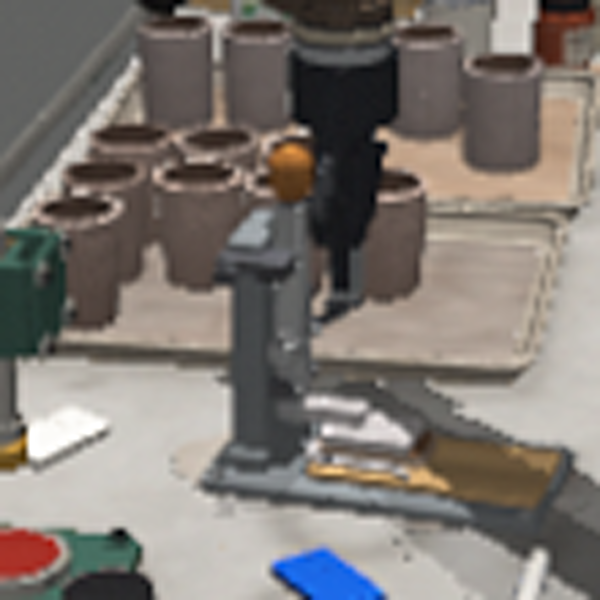

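The plate has sunk onto the tile (knob from row 105 to 172 in the crop). I'll hold a little longer, then let go slowly.

>>> {"api": "send_rows", "payload": {"slide": [[0,0,0],[0,0,0],[0,0,0],[0,0,0],[0,0,0]], "rot": [[0,0,0],[0,0,0],[0,0,0],[0,0,0],[0,0,0]], "jaw": [0,0,0,0,0]}}

```text
time: 23.25
tcp_pos: [0.5291, -0.3724, 0.0754]
tool_rot: [[-0.0, -0.134, -0.991], [0.0, -0.991, 0.134], [-1.0, -0.0, 0.0]]
ft_force: [-2.1, 0.4, 2.3]
grip_width: -0.002
```

>>> {"api": "send_rows", "payload": {"slide": [[0,0,0],[0,0,0],[0,0,0],[0,0,0],[0,0,0]], "rot": [[0,0,0],[0,0,0],[0,0,0],[0,0,0],[0,0,0]], "jaw": [0,0,0,0,0]}}

```text
time: 23.67
tcp_pos: [0.5291, -0.3724, 0.0754]
tool_rot: [[0.0, -0.134, -0.991], [0.0, -0.991, 0.134], [-1.0, -0.0, -0.0]]
ft_force: [-2.1, -0.8, 0.9]
grip_width: -0.002
```

>>> {"api": "send_rows", "payload": {"slide": [[-0.3,0,0],[-0.3,0,0],[-0.4,0,0],[-0.8,0,0],[-1,0,0]], "rot": [[0,0,0],[0,0,0],[0,0,0],[0,0,0],[0,0,0]], "jaw": [0,0,0,0,0]}}

```text
time: 24.08
tcp_pos: [0.5282, -0.3711, 0.1587]
tool_rot: [[-0.003, -0.134, -0.991], [0.003, -0.991, 0.134], [-1.0, -0.003, 0.003]]
ft_force: [1.1, -1.1, 0.1]
grip_width: -0.001
```

>>> {"api": "send_rows", "payload": {"slide": [[-1,0,0.5],[-1,0,1],[0,0,1],[0,0,1],[0,0,1]], "rot": [[0,0,0],[0,0,0],[0,0,0],[0,0,0],[0,0,0]], "jaw": [0,0,0,0,0]}}

```text
time: 24.5
tcp_pos: [0.3953, -0.3542, 0.221]
tool_rot: [[0.003, -0.133, -0.991], [-0.002, -0.991, 0.133], [-1.0, 0.002, -0.003]]
ft_force: [-0.7, -0.2, -0.3]
grip_width: 0.002
```

>>> {"api": "send_rows", "payload": {"slide": [[0,1,0],[0,1,0],[0,1,0],[0,0,0],[0,0,0]], "rot": [[0,0,0],[0,0,0],[0,0,0],[0,0,0],[0,0,0]], "jaw": [0,0,0,0,0]}}

```text
time: 24.92
tcp_pos: [0.3836, -0.4446, 0.2199]
tool_rot: [[0.001, -0.136, -0.991], [-0.0, -0.991, 0.136], [-1.0, 0.0, -0.001]]
ft_force: [0.7, -0.6, 0.1]
grip_width: -0.002
```

```bash
python3 - <<'E'
from h import *
gp(.05,-.115,.075)
s=bot.grab_frame("side");t=bot.grab_frame("top")
cv2.imwrite("pics/v1.png",cv2.resize(s[150:240,255:345],(600,600),interpolation=cv2.INTER_CUBIC))
im=cv2.resize(t[175:265,310:430],(800,600),interpolation=cv2.INTER_CUBIC);cv2.imwrite("pics/v1t.png",im)
cv2.imwrite("pics/vside.png",s);cv2.imwrite("pics/vtop.png",t)
H=cv2.cvtColor(t,cv2.COLOR_BGR2HSV);Hs=cv2.cvtColor(s,cv2.COLOR_BGR2HSV)
def bx(m,x0,y0,x1,y1):
    o=np.zeros_like(m);o[y0:y1,x0:x1]=m[y0:y1,x0:x1];return o
k,_,_=cen(bx((H[...,0]<18)&(H[...,1]>120),350,185,375,212));k2,_,_=cen(bx((Hs[...,0]<18)&(Hs[...,1]>150),275,150,292,172));print("knob",tri(k,k2))
E
```

```text
t 24.92 tool shares [ 4.83 -3.07 -4.42] tcp [ 0.3836 -0.4446  0.2199] F [ 0.7 -0.6  0.1] w -0.0 yaw -97.82 tilt [ 0.001 -0.   ]
press mm -82.8 -206.7 219.9
knob (array([ 0.54281069, -0.25719608,  0.20626618]), np.float64(0.0005681517492386682))
```

View pics/v1.png

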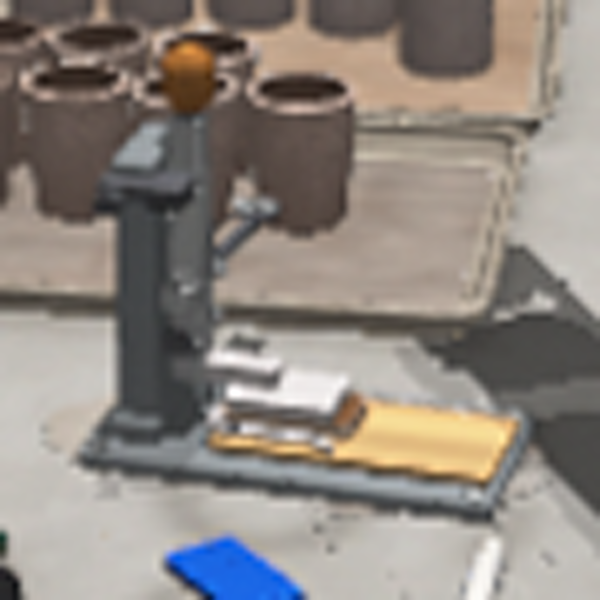

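View pics/v1t.png

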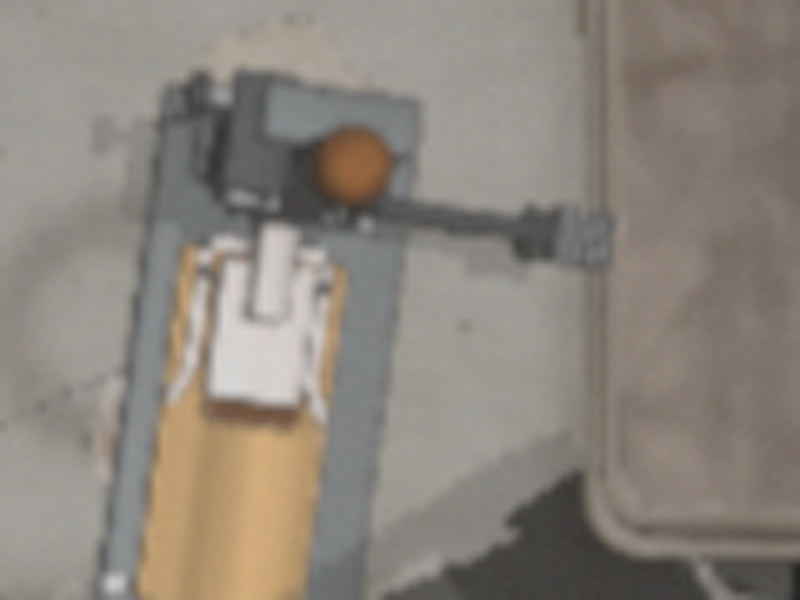

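View pics/vtop.png

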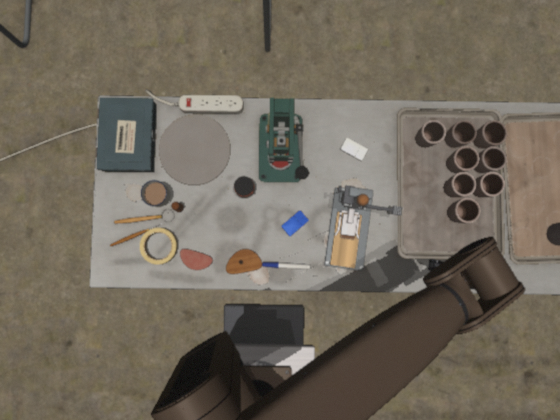

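```bash
python3 -c "
from cell import bot
print(bot.finish_job())"
```

```text
the job is handed in; nothing more can be done
None
```

The tile is loaded in the press with the plate down on it. I handed the job in at about 25 s of the 69 s allowed.

- **Opening the press:** I lifted the plate by the knob until it met the stop collar, at about 53 mm of lift. There it stalled, with about 21 N pulling down on the wrist. I then let the plate down onto its pawl (six teeth, 48 mm up) and released the knob.
- **Loading the tile:** I gripped the brown and buff tile by its sides, set it on the bed and slid it between the guides. I then pushed it home with the shut fingertips until it stalled against the fence at about 11 N.
- **Lowering the plate:** I pressed the thumb pad down about 22 mm and held it for more than a second until the plate had sunk. I then let go and backed the arm away.

**Last checks:**
- **Pad:** it has sprung back.
- **Plate:** the knob measures 6 mm higher than at the start, where 8 mm was expected. With calibration good to about 2 mm, I take this as the plate resting on the tile.
- **Tile:** its front end stands out about 8 mm, parallel to the plate edge (10 mm expected), measured to about one pixel.
- **Bench:** in the last top view, the other things look unmoved.

No check failed. I could not see the fence contact directly; it rests on the stall and on the tile's front corners lining up with where they should be.

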